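Mount a practice jaw block in the training board

ROBOT

A 6-joint arm with a two-finger parallel gripper is mounted at the origin on the work surface. World frame = base frame: x ahead of the robot, y to its left, z up, the work surface at z = 0. Lengths are in m, angles in rad, forces in N, time in s.
With the tool pointing down it reaches from about 0.375 to 0.75 m from the base axis. Payload 9 kg.
Tool frame: the origin (TCP) lies at the very end of the fingers, on their centre line; the grasp point (between the pads) lies 19 mm behind it; z points along the fingers, y is the direction in which the jaws open and shut (so a half turn about z gives the same grasp; the last joint's range is limited). The gripper opens to 85 mm and grips with 20 to 120 N. Pads are 22 mm wide; open, the fingers measure 114 mm over their backs; the gripper's body (76 mm by 85 mm) begins 54 mm behind the grasp point. The pads swing forward as they close: fully open they stand 13 mm farther back than shut.
Start: joints at [0.927, 0.104, 0.097, 1.564, 0, 1.353], TCP at [0.248, 0.546, 0.231] pointing down, gripper open.
Joint ranges: [-2.99, 2.99], [-0.84, 1.86], [-1.1, 1.16], [-1.84, 2.11], [-1.51, 1.56], [-3.14, 3.14]. Speed limits (rad/s): [2.22, 2.22, 2.57, 3.14, 3.14, 3.14].

INTERFACE

Orientations are given as a unit quaternion [x, y, z, w].
In Python, from bench import env, vision gives the robot as it stands. The module is installed in compiled form; this text tells all that it offers.
- The arm moves only by the tool drive_tool, never from a script. Its arguments are lists of equal length, an entry for each row: "gripper": the opening in per cent of the stroke, from 0 (shut) to 100 (fully open); "dp": the shift along the tool's x, y, z in mm, a list of three; "twist": the turn about the tool's z in degrees. In form: {"gripper": [gripper, ...], "dp": [[x, y, z], ...], "twist": [twist, ...]}. A call has 1 to 20 rows; each row shifts and turns the commanded pose from where the row before left it, along the tool's axes as they then stand; what a row does not reach is not made up. A row lasts 1/12 s, in which the tool goes at most 41.7 mm and 7.16 degrees, less where a joint would pass 70% of its speed; a pose out of reach is approached as far as the arm can. A call is refused whole if a number of a shift passes 41.7 or a number of a turn 7.16, either way. A call with a gripper value outside its range is refused whole. The fingers move at their own pace and stop on an object; "force" is the grip in N (left out, the last holds). Time passes only in rows, so rows that do not move let the fingers close. It gives the time, the measured TCP pose, the force and the opening at its end, in the units of the state.
- env.read_state(): the state, without advancing time (a new reading comes with each control period).
- vision.capture(name): name is "scene" or "top"; returns the picture (400x640x3 uint8, red, green, blue); there is no depth.
- vision.camera_model(name): a dict with "mtx" (3x3 intrinsics, pixels), "R" (3x3) and "t" (3): a world point X has camera coordinates R X + t. Camera axes: x right, y down, z forward; pixel columns grow to the right and rows downward; lengths in m; the calibration is good to about 2 mm. A picture is of the moment at which its call begins. camera_model takes no time and is no camera call.
- env.finish_job(): hands the job in, once; it reports no verdict.
The state is a dict: "time_s": time; "q": joint angles; "qd": joint speeds; "joint_torque": joint torques, N m; "tool_pos": TCP position; "tcp_rot": TCP orientation; "ft_force": force on the tool from outside, world axes, zero at the start; "ft_torque": the same for the moment, N m; "grip_width": finger opening in m.
Only numpy, scipy, OpenCV 4.12 (cv2) and the standard library are available. Lean on these libraries where they do the work, as an engineer would, in place of code of your own. Each camera call takes 0.05 s, during which the arm holds its last target.

TASK

Set the pink practice jaw block into the pocket of the blue carrier, nose in the notch and fully down, and let go of it. Then lift the loaded carrier by its steel handle and slide it, block and all, under the red lips of the steel training board until it is fully home against the stop, and leave it there. Keep the block upright throughout and leave the other things where they are.

Things in the scene. Friction and masses are not known exactly. Their poses are not given: they have to be found in the camera images.
- block: Practice jaw block: pink gum block 74 long (its x) x 30 wide (y) x 36 mm tall with a row of five white teeth on top (narrower than the gum, total height 45 mm), and a pink nose 12 wide and 14 mm tall that sticks out 12 mm at the foot of its +x end. About 0.06-0.13 kg. Origin: centre of the gum's underside; z up. It starts standing upright on the table.
- block_nose (a point): Tip of the block's nose: 49 mm from the block's origin along its +x, 7 mm above its underside.
- carrier: Blue carrier, loose on the table, about 0.26 kg: plate 140 long (x) x 70 wide (y) x 8 mm thick, with a walled pocket for the block and, near its -x end, an upright steel handle. Origin: centre of the plate's underside; z up; +x points away from the handle, and that end goes first into the board.
- pocket (a point): Centre of the pocket's floor, where the block's origin belongs: 18 mm from the carrier's origin along +x, 8 mm above its underside; axes as the carrier's, and the block's +x must point along this +x. Pocket inside 78 (x) x 34 mm (y); walls 4 mm thick, 8 mm high above its floor, with a notch 17 mm wide for the nose in the +x wall.
- handle (a point): Grip point on the carrier's handle, 44 mm above the plate's underside, 42 mm from the carrier's origin along -x. Handle 26 (x) x 14 mm (y), its top 14 mm above this point; the plate's top 36 mm below it. Pinch it firmly across its 14 mm: loaded, the carrier balances about 30 mm from here towards its +x.
- fixture: Training board, fixed: steel slab 230 (x) x 150 (y) x 20 mm with red edges. Its far (+x) half bears a channel along x with red lips and a grey stop 16 mm high across the far end; its near half is flat and bare but for the flared guides. Origin: centre of the slab's underside; +x is the way the carrier slides in.
- home (a point): Where the carrier's origin lies when fully home against the stop: on the slab's top (20 mm above the table), 35 mm from the board's origin along +x. Axes as the board's; the carrier's +x must point along it.
- mouth (a point): Middle of the channel's mouth, where the lips begin: on the slab's top, 30 mm from the board's origin along +x. Channel 74 mm wide between grey rails; lips reach 8 mm inwards at each side, underside 11 mm and top 16 mm above the slab. In front of the mouth the rails go on for 30 mm as guides 12 mm high that flare outwards.
- arch: Bystander: horseshoe jaw model with teeth, 64 mm wide, 31 mm high; origin under its centre.
- clicker: Bystander: black presentation clicker, 110 x 30 x 14 mm, lying; origin under its centre.
- phone: Bystander: black phone, 150 x 72 x 9 mm, lying; origin under its centre.
- bowl: Bystander: steel bowl, 110 mm across, 45 mm high; origin under its centre.
- rinse: Bystander: clear bottle with blue cap, 60 mm across, 150 mm high; origin under its centre.
- mirror: Bystander: steel mouth mirror lying flat, 180 mm long; origin near its middle.
Not all that is in view belongs to the job. What is shaped like the block but purple or turquoise is not meant. Of the things that look like the carrier, take the one that is farthest from the robot's base at the start.

How it is judged:
On the way:
1. the block sits fully down in the carrier's pocket, let go, while the carrier is still outside the channel (x of block in the frame of pocket between -0.004 and 0.004 m and y of block in the frame of pocket between -0.004 and 0.004 m and z of block in the frame of pocket below 0.0025 m and x of block_nose in the frame of pocket above 0.04 m and angle between the x axis of block and the x axis of carrier, either way round below 0.1 rad and angle between the z axis of block and the z axis of carrier, either way round below 0.06 rad and contact force between the fingers and block below 0.05 N and horizontal distance between carrier and home above 0.078 m), for 0.2 s.
At the end, for the whole second after the job is handed in: Carrier flat in the channel under the lips, within 4 mm of home lengthwise and across and 0.08 rad of the board's direction, handle at the mouth; block in its pocket, nose in the notch, within 4 mm and 0.1 rad, down to 2.5 mm; at rest, let go (x of block in the frame of pocket between -0.004 and 0.004 m and y of block in the frame of pocket between -0.004 and 0.004 m and z of block in the frame of pocket below 0.0025 m and x of block_nose in the frame of pocket above 0.04 m and angle between the x axis of block and the x axis of carrier, either way round below 0.1 rad and angle between the z axis of block and the z axis of carrier, either way round below 0.06 rad and x of carrier in the frame of home between -0.004 and 0.004 m and y of carrier in the frame of home between -0.004 and 0.004 m and z of carrier in the frame of home below 0.003 m and angle between the x axis of carrier and the x axis of fixture, either way round below 0.08 rad and x of block_nose in the frame of home above 0.05 m and linear speed of each of carrier, block below 0.02 m/s); the robot touches nothing.
It fails at once if the block is tipped more than about 30 degrees from upright (angle between block's own z axis and vertical above 0.55 rad).
It fails at once if a bystander is moved more than 30 mm (distance of any of arch, clicker, phone, bowl, rinse, mirror from where it was at the start of the episode above 0.03 m).
It also fails if it takes over 64 s, if anything falls off the work surface, if the arm or the gripper's body presses on something with over 40 N, if the wrist force passes 120 N, or if a joint passes its speed limit or range.

## Working session

There is one attempt and no reset: what is moved stays moved. The work goes in short steps, Python scripts to look and compute and a tool call to move; the robot and the scene stay as the last step left them, time stands still between calls to the robot, and variables do not carry over. Pictures are saved under pics/ and viewed, and the job is handed in when it is done.

Besides the shell and the picture viewer there is one more tool, called after "Call:" as name(argument=value, ...) on one line, values as JSON. drive_tool: Moves the arm, as the interface text tells. Its arguments: {"type":"object","properties":{"gripper":{"type":"array"},"dp":{"type":"array"},"twist":{"type":"array"},"force":{"type":"number"}},"required":["gripper","dp","twist"]}

```bash
mkdir -p pics
cat > h.py <<'E'
import numpy as np, cv2
from bench import env, vision
def cap(n,f):
    im=vision.capture(n); cv2.imwrite('pics/'+f,cv2.cvtColor(im,cv2.COLOR_RGB2BGR)); return im
def ray(n,u,v,z):
    m=vision.camera_model(n);K,R,t=[np.array(m[k]) for k in('mtx','R','t')]
    d=R.T@np.linalg.inv(K)@np.array([u,v,1.]);c=-R.T@t.ravel()
    return c+d*(z-c[2])/d[2]
def proj(n,X):
    m=vision.camera_model(n);K,R,t=[np.array(m[k]) for k in('mtx','R','t')]
    p=K@(R@np.array(X)+t.ravel());return p[:2]/p[2]
def tri(a,b):
    A=[];y=[]
    M=np.zeros((3,3));w=np.zeros(3)
    cs=[]
    for n,(u,v) in(('scene',a),('top',b)):
        m=vision.camera_model(n);K,R,t=[np.array(m[k]) for k in('mtx','R','t')]
        d=R.T@np.linalg.inv(K)@np.array([u,v,1.]);d/=np.linalg.norm(d);c=-R.T@t.ravel()
        P=np.eye(3)-np.outer(d,d);M+=P;w+=P@c;cs.append((c,d))
    X=np.linalg.solve(M,w)
    return X,[np.linalg.norm(np.cross(d,X-c)) for c,d in cs]
E
python3 - <<'E'
from h import *
np.set_printoptions(precision=4,suppress=True)
print(env.read_state())
for n in('scene','top'):
    cap(n,n+'0.png');m=vision.camera_model(n);print(n,m, -np.array(m['R']).T@np.array(m['t']).ravel())
E
```

```text
{'time_s': 0.0, 'q': array([0.9273, 0.1047, 0.0965, 1.5639, 0.    , 1.3531]), 'qd': array([ 0.0005, -0.0003, -0.0002, -0.0012,  0.0012,  0.0002]), 'joint_torque': array([  0.0013, -55.6923,  50.3654,   0.0164,  -0.0003,  -0.    ]), 'tool_pos': array([0.2476, 0.5462, 0.2305]), 'tcp_rot': array([ 0.2113,  0.9774, -0.0006, -0.0003]), 'ft_force': array([-0.0091, -0.2908,  0.2901]), 'ft_torque': array([-0.0448, -0.0185, -0.0054]), 'grip_width': 0.08523097974339333}
scene {'mtx': array([[500.2672,   0.    , 324.4286],
       [  0.    , 500.2672, 199.8441],
       [  0.    ,   0.    ,   1.    ]]), 'R': array([[-0.349 ,  0.9371,  0.0017],
       [ 0.7885,  0.2946, -0.5399],
       [-0.5065, -0.1871, -0.8417]]), 't': array([ 0.1693, -0.3803,  1.7036])} [1.2218 0.2721 1.2284]
top {'mtx': array([[508.2077,   0.    , 322.0592],
       [  0.    , 508.2077, 195.3293],
       [  0.    ,   0.    ,   1.    ]]), 'R': array([[-0.0133, -0.9999, -0.007 ],
       [-0.9853,  0.0143, -0.1704],
       [ 0.1704,  0.0047, -0.9854]]), 't': array([0.0211, 0.5557, 1.5105])} [0.2903 0.0061 1.5832]
```

```bash
ls pics
```

```text
scene0.png
top0.png
```

View pics/scene0.png

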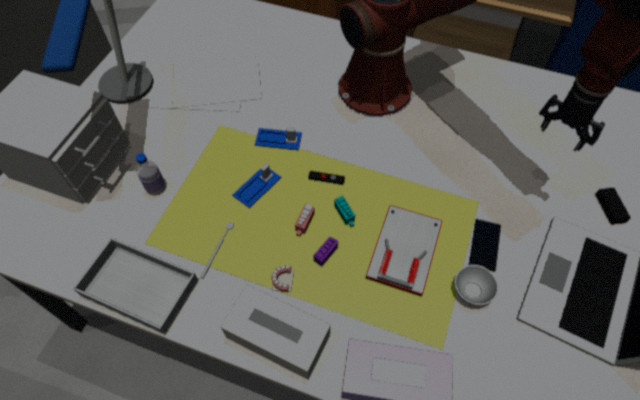

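View pics/top0.png

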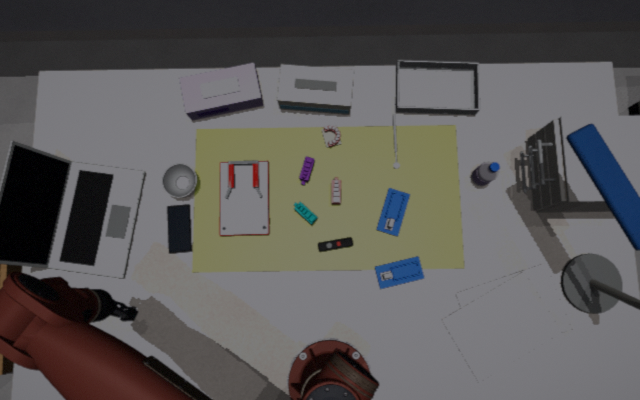

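The scene picture shows two blue carriers at (257,185) and (278,138), and three blocks: pink (304,218), turquoise (344,210) and purple (326,250). In the top view these are carriers (393,212) and (400,272), pink (336,191), turquoise (306,213) and purple (307,170). The robot base is at about (330,375) in the top view, so the carrier at top (393,212) is the farther one. I'll check that with enlarged crops.

Run:
```python
from h import *
np.set_printoptions(precision=4,suppress=True)
s=cv2.imread('pics/scene0.png');t=cv2.imread('pics/top0.png')
def crop(im,x0,y0,x1,y1,k,f): cv2.imwrite('pics/'+f,cv2.resize(im[y0:y1,x0:x1],None,fx=k,fy=k,interpolation=cv2.INTER_CUBIC))
crop(s,225,120,385,240,5,'c_s1.png');crop(t,290,160,440,290,5-.4,'c_t1.png')
crop(s,355,195,455,300,5.5,'c_s2.png');crop(t,205,150,285,245,6,'c_t2.png')
for p in((393,212),(400,272)):
    X=ray('top',*p,.008);print(p,X,np.hypot(X[0],X[1]))
```

```text
(393, 212) [ 0.5067 -0.2074  0.008 ] 0.5475223771086329
(400, 272) [ 0.3211 -0.222   0.008 ] 0.3903188997171717
```

View pics/c_s1.png

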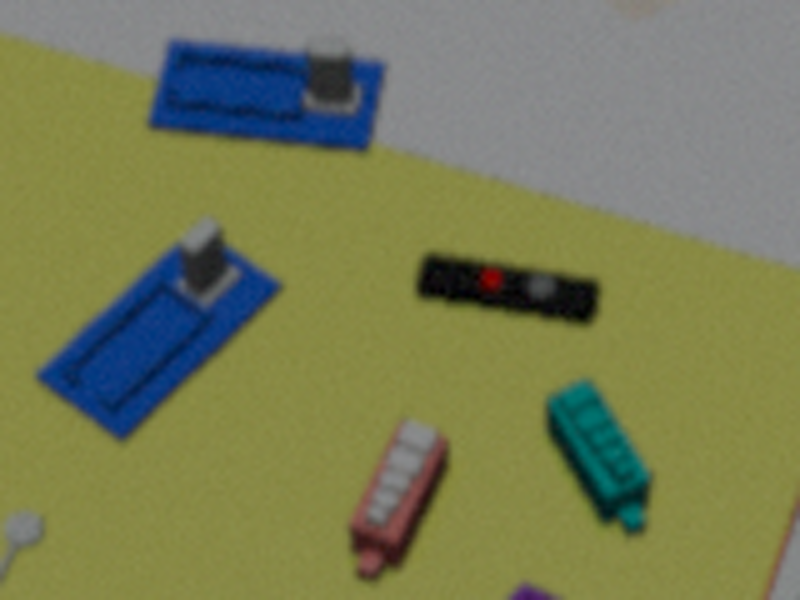

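View pics/c_t1.png

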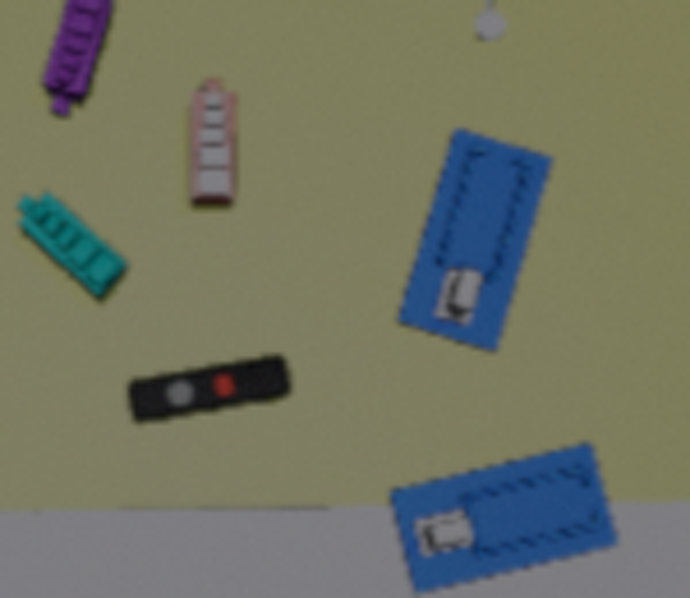

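View pics/c_s2.png

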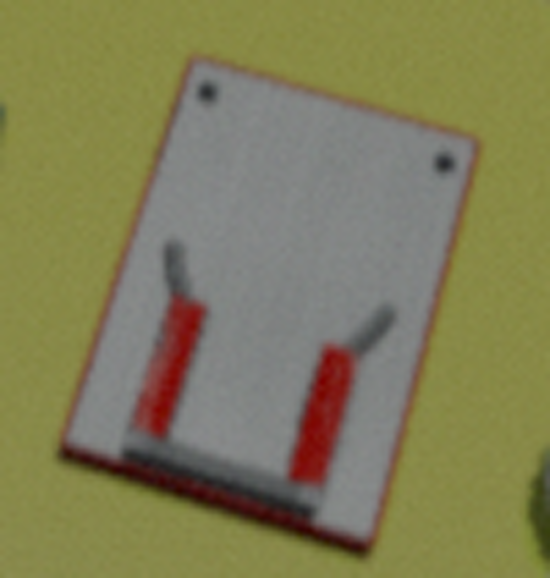

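View pics/c_t2.png

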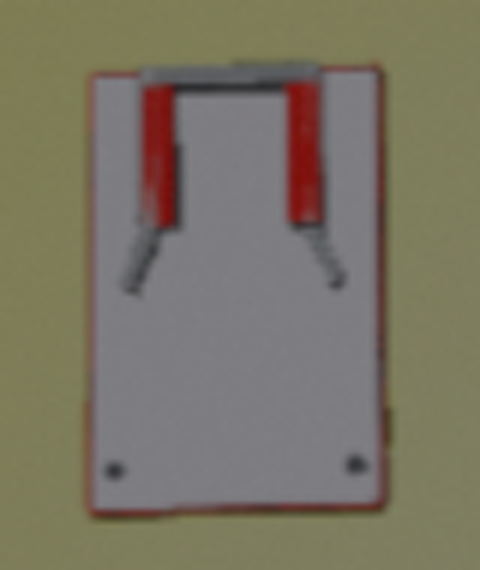

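The crops confirm the choices:
- **Pink block:** it has white teeth and sits at top (336,191), scene (304,218). Its nose is at top (336,178), scene (299,232).
- **Carrier:** the meant one is at top (393,212), 0.55 m from the base. The other is at 0.39 m.
- **Board:** its lips point away from the robot, roughly along +x.

Next I'll measure these accurately.

```bash
cat > meas.py <<'E'
from h import *
np.set_printoptions(precision=4,suppress=True)
def ims(k=12):
    # average several frames to beat noise
    return {n:np.mean([vision.capture(n).astype(float) for _ in range(k)],0) for n in('scene','top')}
def quad(mask,scale=1.):
    cs,_=cv2.findContours(mask.astype(np.uint8),cv2.RETR_EXTERNAL,cv2.CHAIN_APPROX_NONE)
    c=max(cs,key=cv2.contourArea)
    hull=cv2.convexHull(c)
    return c,hull,cv2.approxPolyN(hull,4,ensure_convex=True).reshape(-1,2)
E
python3 - <<'E'
from meas import *
I=ims(2); np.savez('I0.npz',**I)
for n,boxes in(('scene',dict(car=(228,155,290,212),blk=(288,198,318,240),fx=(358,195,450,300))),('top',dict(car=(370,182,415,242),blk=(325,170,348,212),fx=(210,150,280,245)))):
    im=I[n]
    hsv=cv2.cvtColor(im.astype(np.uint8),cv2.COLOR_RGB2HSV)
    for k,(a,b,c,d) in boxes.items():
        p=cv2.resize(im[b:d,a:c].astype(np.float32),None,fx=4,fy=4,interpolation=cv2.INTER_CUBIC)
        r,g,bl=p[...,0],p[...,1],p[...,2]
        # background yellow: b is low vs r,g. 
        print(n,k,'corner colour',p[4,4], 'mid',p[p.shape[0]//2,p.shape[1]//2])
        m=(bl-r*0.85>0) if k!='car' else (bl-r>20)
        if k=='blk': m=(bl> 0.75*g)
        if k=='car':pass
        cnt,hull,q=quad(m)
        q=q/4+np.array([a,b])-0.375
        print(k,n,'area',cv2.contourArea(cnt)/16,'\n',q)
        vis=np.clip(p,0,255).astype(np.uint8)[...,::-1].copy(); vis[cv2.morphologyEx(m.astype(np.uint8),cv2.MORPH_GRADIENT,np.ones((3,3)))>0]=(0,255,255)
        cv2.imwrite(f'pics/m_{n}_{k}.png',vis)
        for z in({'car':(.008,),'blk':(.036,0.0),'fx':(.02,)}[k]):
            Q=np.array([ray(n,*x,z) for x in q]);print('z',z,Q[:,:2].tolist(),'sides',np.linalg.norm(Q-np.roll(Q,-1,0),axis=1),'c',Q.mean(0))
E
python3 -c "
import cv2,numpy as np
r=[cv2.imread(f'pics/m_{n}_{k}.png') for n in('scene','top') for k in('car','blk','fx')]
W=np.zeros((800,900,3),np.uint8);x=0;y=0
H=[np.pad(i,((0,430-i.shape[0]),(0,4),(0,0))) for i in r]
a=np.hstack(H[:3]);b=np.hstack(H[3:]);w=max(a.shape[1],b.shape[1])
o=np.vstack([np.pad(i,((0,0),(0,w-i.shape[1]),(0,0))) for i in(a,b)]);print(o.shape);o=cv2.resize(o,None,fx=min(1,800/o.shape[1],600/o.shape[0]),fy=min(1,800/o.shape[1],600/o.shape[0]));cv2.imwrite('pics/m_all.png',o)"
```

```text
scene car corner colour [136.8695 136.7774  66.8117] mid [  7.3835  56.6848 128.2563]
car scene area 813.4375 
 [[281.375 176.625]
 [248.875 207.625]
 [231.125 194.625]
 [263.625 164.625]]
z 0.008 [[0.455265175886165, -0.1483810313646119], [0.58817852461504, -0.19295370620768254], [0.565767597992136, -0.260407864164454], [0.43306039913037053, -0.21632782673650958]] sides [0.1402 0.0711 0.1398 0.0715] c [ 0.5106 -0.2045  0.008 ]
scene blk corner colour [135.8    137.171   67.9872] mid [128.179  128.8316 128.9951]
blk scene area 305.84375 
 [[315.875 206.625]
 [298.375 243.375]
 [294.875 223.875]
 [305.125 203.125]]
z 0.036 [[0.5339090475149847, -0.00755194671628745], [0.6587365942266612, -0.009996921050463903], [0.6062125589241972, -0.041624425353021466], [0.5336621563453001, -0.040102242900019736]] sides [0.1249 0.0613 0.0726 0.0326] c [ 0.5831 -0.0248  0.036 ]
z 0.0 [[0.513141890665683, -0.01599582582518716], [0.6417381716274688, -0.018514617668051292], [0.5876283554936667, -0.051097004621517894], [0.5128875454745765, -0.049528865155848145]] sides [0.1286 0.0632 0.0748 0.0335] c [ 0
[... 1297 characters left out ...]
0.0298  0.036 ]
z 0.0 [[0.5118445484258244, -0.06530263071601065], [0.5128663997922236, 0.006200662019353914], [0.6187698640785662, 0.004700908304725134], [0.634764188340903, -0.06798077106803879]] sides [0.0715 0.1059 0.0744 0.1229] c [ 0.5696 -0.0306  0.    ]
top fx corner colour [126.2028 125.8165  84.9684] mid [126.1472 125.6435 129.245 ]
fx top area 3408.46875 
 [[268.125 233.125]
 [219.625 234.625]
 [220.125 160.875]
 [267.125 159.875]]
z 0.02 [[0.4448411840911241, 0.1814054287555338], [0.44229803341345847, 0.3311018900592453], [0.6759993488207017, 0.33444446990980137], [0.6770131272355009, 0.18568223236948003]] sides [0.1497 0.2337 0.1488 0.2322] c [0.56   0.2582 0.02  ]
(860, 748, 3)
```

View pics/m_all.png

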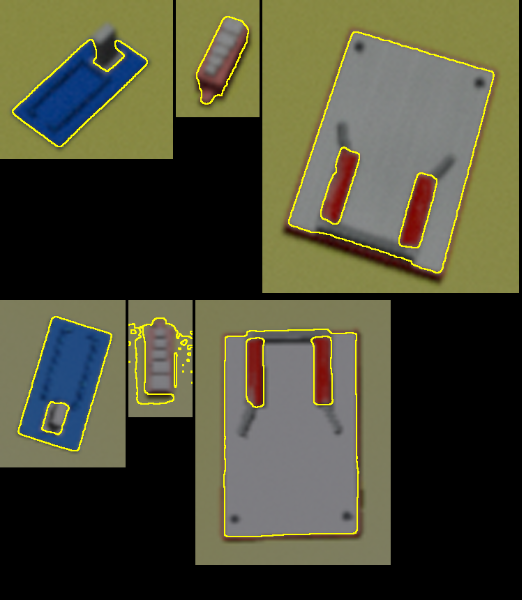

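The carrier quad matches 140×70 mm in both views, with the two cameras differing by about 2.4 mm. The block and board masks need refining.

Run:
```python
from meas import *
I=np.load('I0.npz')
out=[]
for n,(a,b,c,d) in(('scene',(288,198,318,240)),('top',(325,168,348,214))):
    p=cv2.resize(I[n][b:d,a:c].astype(np.float32),None,fx=8,fy=8,interpolation=cv2.INTER_CUBIC)
    m=((p[...,0]-p[...,1])>9)
    cnt,hull,q=quad(m)
    v=np.clip(p*1.5,0,255).astype(np.uint8)[...,::-1].copy()
    cv2.drawContours(v,[cnt],-1,(0,255,255),1)
    for g in range(0,c-a,5): cv2.putText(v,str(a+g),(g*8,8),0,.3,(0,0,0))
    for g in range(0,d-b,5): cv2.putText(v,str(b+g),(0,g*8+4),0,.3,(0,0,0))
    out.append(v)
    print(n,(cv2.minAreaRect(hull)),(cv2.approxPolyN(hull,8).reshape(-1,2)+.5)/8+np.array([a,b])-.5)
    # teeth
    w=(np.abs(p[...,0]-p[...,1])<9)&(p[...,2]>p[...,1]*.9)&(p[...,0]>60); 
    w=w&(cv2.drawContours(np.zeros(m.shape,np.uint8),[hull],-1,1,-1)>0)
    ys,xs=np.nonzero(w);print('teeth',cv2.minAreaRect(np.c_[xs,ys].astype(np.float32)))
H=max(o.shape[0] for o in out)
cv2.imwrite('pics/blk.png',np.hstack([np.pad(o,((0,H-o.shape[0]),(0,6),(0,0))) for o in out]))
# fixture crops
out=[]
for n,(a,b,c,d) in(('scene',(358,195,450,300)),('top',(210,150,285,245))):
    p=cv2.resize(I[n][b:d,a:c].astype(np.float32),None,fx=5,fy=5,interpolation=cv2.INTER_CUBIC)
    v=np.clip(p*1.4,0,255).astype(np.uint8)[...,::-1].copy();
    for g in range(0,c-a,10): cv2.putText(v,str(a+g),(g*5,8),0,.3,(0,0,0))
    for g in range(0,d-b,10): cv2.putText(v,str(b+g),(0,g*5+4),0,.3,(0,0,0))
    red=(p[...,0]-p[...,1]>40).astype(np.uint8)
    cs,_=cv2.findContours(red,cv2.RETR_EXTERNAL,cv2.CHAIN_APPROX_NONE)
    for cc in cs:
        if cv2.contourArea(cc)>800:
            cv2.drawContours(v,[cc],-1,(0,255,255),1);q=(cv2.approxPolyN(cv2.convexHull(cc),4).reshape(-1,2)+.5)/5+np.array([a,b])-.5
            Q=np.array([ray(n,*x,.036) for x in q]);print(n,q.tolist(),Q[:,:2].tolist(),np.linalg.norm(Q-np.roll(Q,-1,0),axis=1))
    # holes
    g=p.mean(2)
    out.append(v)
H=max(o.shape[0] for o in out)
cv2.imwrite('pics/fx.png',cv2.resize(np.hstack([np.pad(o,((0,H-o.shape[0]),(0,6),(0,0))) for o in out]),None,fx=.94,fy=.94))
```

```text
scene ((125.11521911621094, 177.16102600097656), (109.4832763671875, 265.0880126953125), 24.676862716674805) [[314.5625 206.4375]
 [313.6875 212.8125]
 [304.8125 232.6875]
 [299.0625 235.6875]
 [296.0625 234.8125]
 [293.8125 223.8125]
 [296.4375 217.9375]
 [303.9375 203.3125]]
teeth ((137.8308868408203, 136.55654907226562), (52.31866455078125, 169.33534240722656), 22.69379425048828)
top ((89.86195373535156, 180.07290649414062), (86.03311157226562, 222.29539489746094), 1.7678271532058716) [[341.4375 179.9375]
 [340.8125 201.9375]
 [339.3125 203.8125]
 [332.0625 204.0625]
 [330.8125 202.0625]
 [330.5625 186.0625]
 [330.9375 179.9375]
 [335.6875 175.1875]]
teeth ((91.0, 186.5), (173.0, 50.0), 90.0)
scene [[379.4, 279.4], [409.6, 288.6], [411.6, 292.0], [374.4, 279.4]] [[0.6825010721734268, 0.224173476008085], [0.6797989569669081, 0.3035428043671137], [0.6869316639132759, 0.3107059149927069], [0.6869956455778917, 0.2121321416172922]] [0.0794 0.0101 0.0986 0.0129]
scene [[420.2, 259.0], [413.2, 283.0], [406.6, 281.8], [413.2, 256.6]] [[0.5894602878593129, 0.3078462142752212], [0.661756063
[... 256 characters left out ...]
55], [0.666245212496023, 0.23268158902549754], [0.6619768597919057, 0.21517752685240116], [0.589657290229425, 0.2146747715481122]] [0.0753 0.018  0.0723 0.017 ]
top [[233.4, 192.0], [228.2, 182.8], [228.2, 164.0], [233.4, 163.4]] [[0.5724032800643191, 0.2878426010007709], [0.6016911398884413, 0.30449628012521035], [0.6616326708405401, 0.30558705694924404], [0.6633145575341985, 0.2893381675149625]] [0.0337 0.06   0.0163 0.0909]
top [[257.6, 163.2], [258.2, 186.0], [252.4, 187.0], [251.8, 163.2]] [[0.662821603269917, 0.21359228313381814], [0.5901996343441905, 0.21112496199993236], [0.587305109681502, 0.22910316212755313], [0.6630935576360526, 0.23174403336560437]] [0.0727 0.0182 0.0758 0.0182]
```

View pics/blk.png

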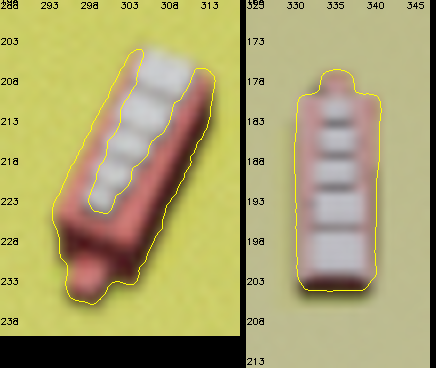

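View pics/fx.png

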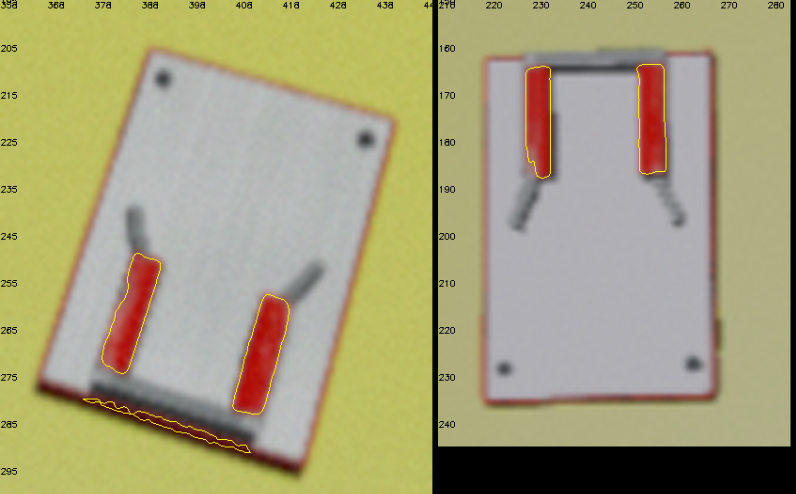

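Run:
```python
from meas import *
I=np.load('I0.npz')
R=lambda n,p,z:ray(n,*p,z)[:2]
print('top L',R('top',(330.7,184),.036),R('top',(330.8,200),.036),'R',R('top',(341.2,184),.036),R('top',(340.9,200),.036))
print('top front z.036',R('top',(336,179.9),.036),' nose tip z.007',R('top',(335.7,175.2),.007),R('top',(335.7,175.2),.014),'rear z0',R('top',(336,204),0),'rear top',R('top',(336,202),.036))
print('scene L top',R('scene',(303.9,203.3),.036),R('scene',(296.4,217.9),.036),R('scene',(293.8,223.8),.036))
print('scene R bot',R('scene',(313.7,212.8),0),R('scene',(304.8,232.7),0),'Rtop rear',R('scene',(314.5,206.4),.036))
print('scene nose',R('scene',(297.5,235.5),.0),R('scene',(297.5,235.5),.007))
# direct edge profiles in red-green & brightness
# top teeth centroid
for n,(a,b,c,d) in(('scene',(288,198,318,240)),('top',(325,168,348,214))):
    p=cv2.resize(I[n][b:d,a:c].astype(np.float32),None,fx=8,fy=8,interpolation=cv2.INTER_CUBIC)
    m=((p[...,0]-p[...,1])>9).astype(np.uint8)
    cs,_=cv2.findContours(m,cv2.RETR_EXTERNAL,cv2.CHAIN_APPROX_NONE);c0=max(cs,key=cv2.contourArea)
    hull=cv2.drawContours(np.zeros(m.shape,np.uint8),[cv2.convexHull(c0)],-1,1,-1)
    w=((p[...,2]>p[...,0]*.86)&(p[...,0]>75)&(cv2.erode(hull,np.ones((9,9)))>0)).astype(np.uint8)
    cs,_=cv2.findContours(w,cv2.RETR_EXTERNAL,cv2.CHAIN_APPROX_NONE)
    pts=np.vstack([x for x in cs if cv2.contourArea(x)>30]);(cx,cy),(w_,h_),an=cv2.minAreaRect(pts)
    q=((cx+.5)/8+a-.5,(cy+.5)/8+b-.5);print(n,'teeth',q,w_/8,h_/8,an,R(n,q,.045))
    # handle
for n,(a,b,c,d) in(('scene',(255,158,275,185)),('top',(380,210,402,236))):
    p=cv2.resize(I[n][b:d,a:c].astype(np.float32),None,fx=12,fy=12,interpolation=cv2.INTER_CUBIC)
    v=np.clip(p*1.5,0,255).astype(np.uint8)[...,::-1].copy()
    for g in range(0,c-a,5): cv2.putText(v,str(a+g),(g*12,8),0,.35,(0,255,255))
    for g in range(0,d-b,5): cv2.putText(v,str(b+g),(0,g*12+6),0,.35,(0,255,255))
    cv2.imwrite(f'pics/hd_{n}.png',v)
A=cv2.imread('pics/hd_scene.png');B=cv2.imread('pics/hd_top.png');H=max(A.shape[0],B.shape[0])
cv2.imwrite('pics/hd.png',np.hstack([np.pad(o,((0,H-o.shape[0]),(0,6),(0,0))) for o in(A,B)]))
```

```text
top L [ 0.5932 -0.0139] [ 0.5429 -0.0133] R [ 0.5927 -0.0464] [ 0.5425 -0.0445]
top front z.036 [ 0.6059 -0.0305]  nose tip z.007 [ 0.6271 -0.0305] [ 0.6256 -0.0304] rear z0 [ 0.5358 -0.03  ] rear top [ 0.5365 -0.0293]
scene L top [ 0.5354 -0.0431] [ 0.5871 -0.0449] [ 0.607  -0.0445]
scene R bot [ 0.5348 -0.0144] [ 0.6043 -0.0143] Rtop rear [ 0.5346 -0.0114]
scene nose [ 0.6197 -0.0301] [ 0.6231 -0.0284]
scene teeth (304.356538772583, 214.57269287109375) 6.834647178649902 21.24918556213379 25.559965133666992 [ 0.5743 -0.026 ]
top teeth (335.8125, 190.625) 22.625 7.75 90.0 [ 0.5705 -0.0291]
```

View pics/hd.png

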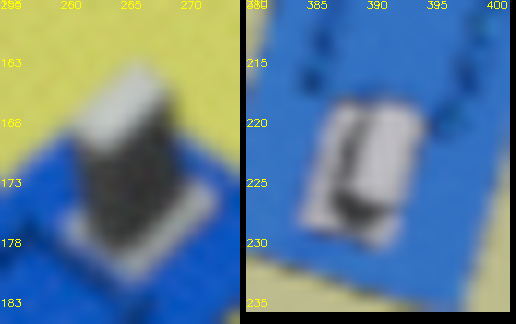

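Run:
```python
from meas import *
print('teeth',tri((304.36,214.57),(335.81,190.63)))
print('handle top',tri((265.2,166.5),(391.8,223.3)))
print('plate corner',tri((248.875,207.625),(388.375,187.125)),tri((231.1,194.6),(409.9,193.9)))
print('board corners',tri((389.875,205.125),(268.1,233.1)),tri((440.875,220.375),(219.6,234.6)))
c=np.array([.5094,-.2058]);y=np.radians(-18.45)
ex=np.array([np.cos(y),np.sin(y)])
print('handle',c-.042*ex,'pocket',c+.018*ex)
print('handle top ray',ray('scene',265.2,166.5,.058),ray('top',391.8,223.3,.058))
s=env.read_state();print(s['tool_pos'],s['time_s'])
for n in('scene','top'):print(proj(n,s['tool_pos']))
```

```text
teeth (array([ 0.5713, -0.0284,  0.039 ]), [np.float64(0.0009242668920036451), np.float64(0.0009242668920036006)])
handle top (array([ 0.4656, -0.1945,  0.0505]), [np.float64(0.0023140817142416267), np.float64(0.0023140817142416523)])
plate corner (array([ 0.5864, -0.1954,  0.0041]), [np.float64(0.0009471231832549757), np.float64(0.0009471231832549723)]) (array([ 0.5638, -0.2627,  0.0042]), [np.float64(0.0005488542807473641), np.float64(0.0005488542807474078)])
board corners (array([0.4449, 0.1831, 0.0174]), [np.float64(0.0013252272615250048), np.float64(0.0013252272615250746)]) (array([0.4426, 0.3322, 0.0167]), [np.float64(0.00037714477009016394), np.float64(0.00037714477009026314)])
handle [ 0.4696 -0.1925] pocket [ 0.5265 -0.2115]
handle top ray [ 0.47   -0.1893  0.058 ] [ 0.4655 -0.1957  0.058 ]
[0.2478 0.5464 0.231 ] 0.3
[556.8139 141.7919]
[119.1336 302.5175]
```

```bash
cat >> h.py <<'E'
from scipy.spatial.transform import Rotation as Rn
def go(x,y,z,yaw):
    "yaw: carrier/block-frame yaw deg; tool y = yaw+90"
    s=env.read_state();R=Rn.from_quat(s['tcp_rot']).as_matrix();p=s['tool_pos']
    cur=np.degrees(np.arctan2(R[1,1],R[0,1]))-90
    tw=-((yaw-cur+180)%360-180)
    d=np.array([x,y,z])-p
    a=np.radians(yaw);ty=np.array([-np.sin(a),np.cos(a),0]);tx=np.array([-np.cos(a),-np.sin(a),0])
    print('t %.2f pos'%s['time_s'],np.round(p,4),'yaw %.2f tilt %.4f'%(cur,R[2,2]),'F',np.round(s['ft_force'],2),'w %.4f'%s['grip_width'])
    print('twist first %.2f; then dp mm'%tw,np.round(1000*np.array([d@tx,d@ty,-d[2]]),1),' dp before twist',np.round(1000*R.T@d,1))
E
python3 -c "
from h import *
go(.571,-.0292,.12,-1)"
```

```text
t 0.30 pos [0.2478 0.5464 0.231 ] yaw -24.40 tilt -1.0000 F [ 0.27 -0.23 -0.15] w 0.0853
twist first -23.40; then dp mm [-333.2 -569.8  111. ]  dp before twist [-532.1 -390.6  111.1]
```

Call:
drive_tool(gripper=[100, 100, 100, 100, 100, 100, 100, 100, 100, 100, 100, 100, 100, 100, 100, 100, 100, 100, 100, 100], dp=[[0, 0, 0], [0, 0, 0], [0, 0, 0], [0, 0, 0], [-17, -29, 0], [-17, -29, 0], [-17, -29, 0], [-17, -29, 0], [-17, -29, 0], [-17, -29, 0], [-17, -29, 0], [-17, -29, 0], [-17, -29, 0], [-17, -29, 0], [-17, -29, 0], [-17, -29, 0], [-17, -29, 0], [-17, -29, 0], [-17, -29, 0], [-17, -29, 0]], twist=[-5.85, -5.85, -5.85, -5.85, 0, 0, 0, 0, 0, 0, 0, 0, 0, 0, 0, 0, 0, 0, 0, 0])

```text
time_s: 1.97
tool_pos: [0.5123, 0.0762, 0.2314]
tcp_rot: [0.009, 1.0, 0.0, 0.0]
ft_force: [1.1, 0.6, 0.6]
grip_width: 0.0853
```

```bash
python3 -c "
from h import *
go(.571,-.0292,.12,-1)"
```

```text
t 1.97 pos [0.5123 0.0762 0.2314] yaw -1.00 tilt -1.0000 F [1.07 0.58 0.58] w 0.0853
twist first -0.00; then dp mm [ -60.5 -104.3  111.4]  dp before twist [ -60.5 -104.3  111.4]
```

Call:
drive_tool(gripper=[100, 100, 100, 100, 100, 100, 100, 100], dp=[[-15, -26, 22], [-15, -26, 22], [-15, -26, 22], [-15, -26, 22], [0, 0, 22], [0, 0, 0], [0, 0, 0], [0, 0, 0]], twist=[0, 0, 0, 0, 0, 0, 0, 0])

```text
time_s: 2.63
tool_pos: [0.5701, -0.0267, 0.1228]
tcp_rot: [0.008, 1.0, -0.0, 0.001]
ft_force: [-0.3, 0.8, 0.6]
grip_width: 0.0854
```

Run:
```python
from h import *
go(.571,-.0292,.01,-1)
p=env.read_state()['tool_pos']
o=[]
for n in('scene','top'):
    im=cap(n,n+'1.png');u,v=proj(n,p).round(1);print(n,u,v)
    u0,v0=int(u)-40,int(v)-40
    o.append(cv2.resize(im[v0:v0+80,u0:u0+80,::-1],None,fx=5,fy=5,interpolation=cv2.INTER_CUBIC)); cv2.circle(o[-1],(int((u-u0+.5)*5),int((v-v0+.5)*5)),3,(0,255,0),1)
cv2.imwrite('pics/a1.png',np.hstack(o))
```

```text
t 2.63 pos [ 0.5701 -0.0267  0.1228] yaw -0.95 tilt -1.0000 F [-0.31  0.8   0.61] w 0.0854
twist first 0.05; then dp mm [ -0.9  -2.5 112.8]  dp before twist [ -0.8  -2.5 112.8]
scene 303.7 198.0
top 335.5 186.0
```

View pics/a1.png

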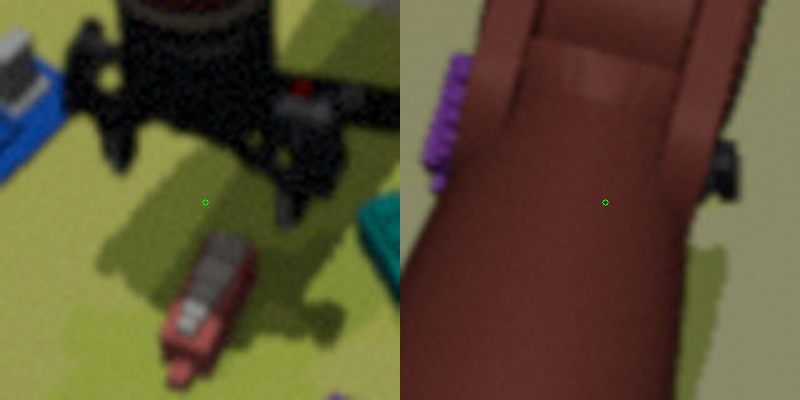

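The gripper straddles the pink block in the scene view, with the block at crop (210,290), while the arm hides the top view. I'll descend and grip.

Call:
drive_tool(gripper=[100, 100, 100, 100, 100, 100, 100, 100, 100, 0, 0, 0, 0, 0, 0, 0, 0, 0], dp=[[-1, -2.5, 16], [0, 0, 16], [0, 0, 16], [0, 0, 16], [0, 0, 16], [0, 0, 16], [0, 0, 16], [0, 0, 0], [0, 0, 0], [0, 0, 0], [0, 0, 0], [0, 0, 0], [0, 0, 0], [0, 0, 0], [0, 0, 0], [0, 0, 0], [0, 0, 0], [0, 0, 0]], twist=[0, 0, 0, 0, 0, 0, 0, 0, 0, 0, 0, 0, 0, 0, 0, 0, 0, 0], force=40)

```text
time_s: 4.23
tool_pos: [0.5715, -0.0299, 0.0101]
tcp_rot: [0.009, 1.0, -0.0, 0.001]
ft_force: [-0.1, 1.3, 5.8]
grip_width: 0.0293
```

Run:
```python
from h import *
go(.571,-.0292,.03,-1)
im=cap('scene','s2.png');cv2.imwrite('pics/s2c.png',cv2.resize(im[150:260,250:370,::-1],None,fx=5,fy=5,interpolation=cv2.INTER_CUBIC))
```

```text
t 4.23 pos [ 0.5715 -0.0299  0.0101] yaw -0.99 tilt -1.0000 F [-0.07  1.29  5.76] w 0.0293
twist first 0.01; then dp mm [  0.5   0.7 -19.9]  dp before twist [  0.5   0.7 -19.9]
```

View pics/s2c.png

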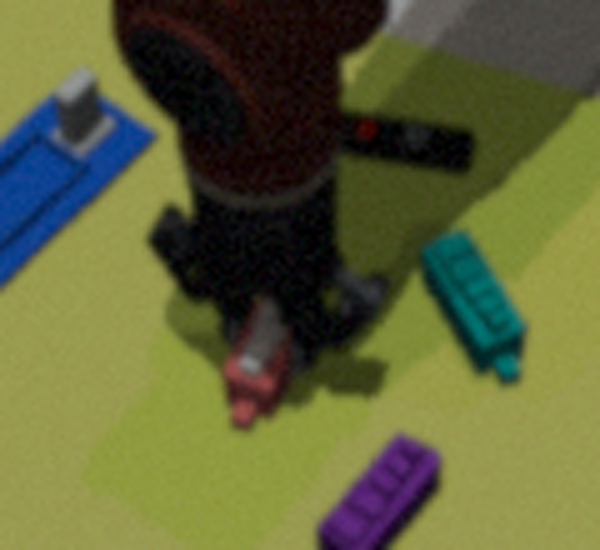

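The block is gripped: width 29.3 mm, and the scene crop shows it between the pads with the nose free at (243,410). Next I'll lift it.

Call:
drive_tool(gripper=[0, 0, 0, 0, 0, 0, 0, 0], dp=[[0, 0, -10], [0, 0, -20], [0, 0, -20], [0, 0, -20], [0, 0, 0], [0, 0, 0], [0, 0, 0], [0, 0, 0]], twist=[0, 0, 0, 4.36, 4.36, 4.36, 4.36, 0])

```text
time_s: 4.95
tool_pos: [0.5707, -0.0297, 0.0797]
tcp_rot: [0.162, 0.987, 0.0, -0.0]
ft_force: [0.1, -0.3, -1.7]
grip_width: 0.0294
```

Run:
```python
from h import *
go(.527,-.2119,.08,-18.45)
```

```text
t 4.95 pos [ 0.5707 -0.0297  0.0797] yaw -18.63 tilt -1.0000 F [ 0.1  -0.28 -1.66] w 0.0294
twist first -0.18; then dp mm [ -16.1 -186.6   -0.3]  dp before twist [ -16.7 -186.6   -0.3]
```

Call:
drive_tool(gripper=[0, 0, 0, 0, 0, 0, 0, 0, 0, 0], dp=[[-2.3, -26.65, 0], [-2.3, -26.65, 0], [-2.3, -26.65, 0], [-2.3, -26.65, 0], [-2.3, -26.65, 0], [-2.3, -26.65, 0], [-2.3, -26.65, 0], [0, 0, 0], [0, 0, 0], [0, 0, 0]], twist=[0, 0, 0, 0, 0, 0, 0, 0, 0, 0])

```text
time_s: 5.78
tool_pos: [0.527, -0.2114, 0.0793]
tcp_rot: [0.16, 0.987, 0.0, -0.0]
ft_force: [0.3, 0.7, -0.8]
grip_width: 0.0292
```

Run:
```python
from h import *
go(.527,-.2119,.035,-18.45)
s=env.read_state()
im=np.mean([vision.capture('scene').astype(float) for _ in range(2)],0).astype(np.uint8)
cv2.imwrite('pics/s3c.png',cv2.resize(im[150:240,215:315,::-1],None,fx=6,fy=6,interpolation=cv2.INTER_CUBIC))
```

```text
t 5.78 pos [ 0.527  -0.2114  0.0793] yaw -18.37 tilt -1.0000 F [ 0.32  0.72 -0.8 ] w 0.0292
twist first 0.08; then dp mm [-0.2 -0.5 44.3]  dp before twist [-0.2 -0.5 44.3]
```

View pics/s3c.png

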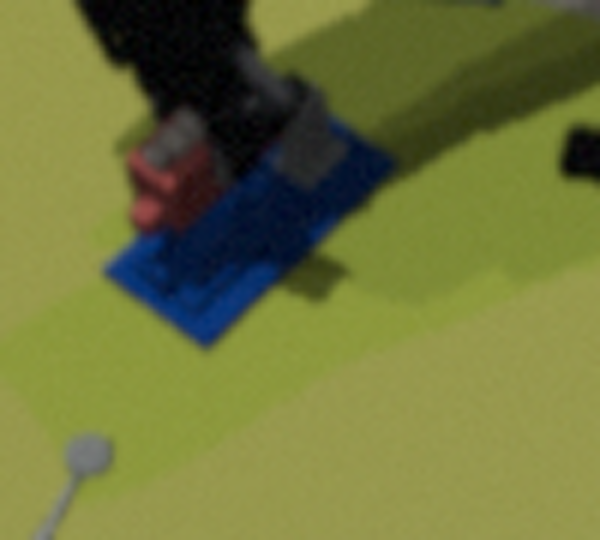

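The block hangs over the carrier with its nose towards the notch end, nose at crop (150,212). I'll lower it to just above the walls and check alignment.

Call:
drive_tool(gripper=[0, 0, 0, 0, 0, 0], dp=[[0, -0.5, 15], [0, 0, 15], [0, 0, 15], [0, 0, 1.5], [0, 0, 0], [0, 0, 0]], twist=[0, 0, 0, 0, 0, 0])

```text
time_s: 6.38
tool_pos: [0.5274, -0.2118, 0.0335]
tcp_rot: [0.16, 0.987, -0.0, 0.0]
ft_force: [0.6, -0.1, -0.1]
grip_width: 0.0294
```

Run:
```python
from h import *
go(.527,-.2119,.018,-18.45)
s=env.read_state()
im=np.mean([vision.capture('scene').astype(float) for _ in range(4)],0)
np.save('I4.npy',im)
cr=cv2.resize(np.clip(im[175:215,225:275]*1.4,0,255).astype(np.uint8)[:,:,::-1],None,fx=14,fy=14,interpolation=cv2.INTER_CUBIC)
for g in range(0,50,5): cv2.putText(cr,str(225+g),(g*14+7,10),0,.4,(255,255,255))
for g in range(0,40,5): cv2.putText(cr,str(175+g),(0,g*14+11),0,.4,(255,255,255))
# predictions of block if centred on pocket est, with tool
p=s['tool_pos'];a=np.radians(-18.4);ex=np.array([np.cos(a),np.sin(a),0]);ey=np.array([-ex[1],ex[0],0]);o=p-np.array([0,0,.010])-.0005*ex
def mark(X,col):
    u,v=proj('scene',X);cv2.circle(cr,(int((u-225+.5)*14),int((v-175+.5)*14)),3,col,1)
for x,y,z in((37,15,36),(37,-15,36),(37,15,0),(37,-15,0),(49,6,0),(49,-6,0),(49,6,14),(49,-6,14)): mark(o+ex*x/1e3+ey*y/1e3+np.array([0,0,z/1e3]),(0,255,255))
c=np.array([.5094,-.2058,0])
for x,y,z in((70,35,8),(70,-35,8),(-70,35,8),(61,21,16),(61,-21,16),(61,8.5,16),(61,-8.5,16)): mark(c+ex*x/1e3+ey*y/1e3+np.array([0,0,z/1e3]),(0,255,0))
cv2.imwrite('pics/s4c.png',cr)
```

```text
t 6.38 pos [ 0.5274 -0.2118  0.0335] yaw -18.37 tilt -1.0000 F [ 0.6  -0.14 -0.07] w 0.0294
twist first 0.08; then dp mm [ 0.4 -0.2 15.5]  dp before twist [ 0.4 -0.2 15.5]
```

View pics/s4c.png

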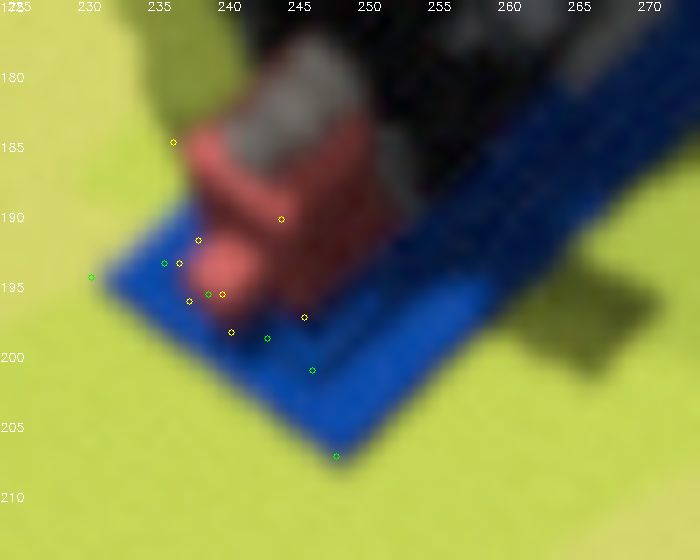

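Run:
```python
from meas import *
im=np.load('I4.npy')
a0,b0,c0,d0=225,175,275,215;k=14
p=cv2.resize(im[b0:d0,a0:c0].astype(np.float32),None,fx=k,fy=k,interpolation=cv2.INTER_CUBIC)
rg=p[...,0]-p[...,1]
for (u,v) in((239.5,193.5),(240,188),(247,192),(238,200),(233,188)):
    print((u,v),p[int((v-b0+.5)*k),int((u-a0+.5)*k)])
m=(rg>10).astype(np.uint8)
cs,_=cv2.findContours(m,cv2.RETR_EXTERNAL,cv2.CHAIN_APPROX_NONE);c=max(cs,key=cv2.contourArea)
bl=((p[...,2]-p[...,0])>25).astype(np.uint8)
v=np.clip(p*1.4,0,255).astype(np.uint8)[...,::-1].copy();cv2.drawContours(v,[c],-1,(0,255,255),1)
cs2,_=cv2.findContours(bl,cv2.RETR_EXTERNAL,cv2.CHAIN_APPROX_NONE);cv2.drawContours(v,cs2,-1,(0,255,0),1)
cv2.imwrite('pics/s5c.png',v)
P=(c.reshape(-1,2)+.5)/k+np.array([a0,b0])-.5
print(np.round((cv2.approxPolyN(cv2.convexHull(c),9).reshape(-1,2)+.5)/k+np.array([a0,b0])-.5,1).tolist())
```

```text
(239.5, 193.5) [145.4954  73.9631  74.8055]
(240, 188) [89.7419 43.2713 41.3274]
(247, 192) [45.6632 16.9283 16.5181]
(238, 200) [ 88.9254 101.3176  72.9955]
(233, 188) [141.5269 152.5302  62.3454]
[[251.1, 182.6], [253.2, 190.6], [249.8, 194.0], [246.4, 196.9], [240.8, 198.0], [239.2, 196.9], [237.5, 195.2], [237.1, 184.2], [244.5, 177.6]]
```

View pics/s5c.png

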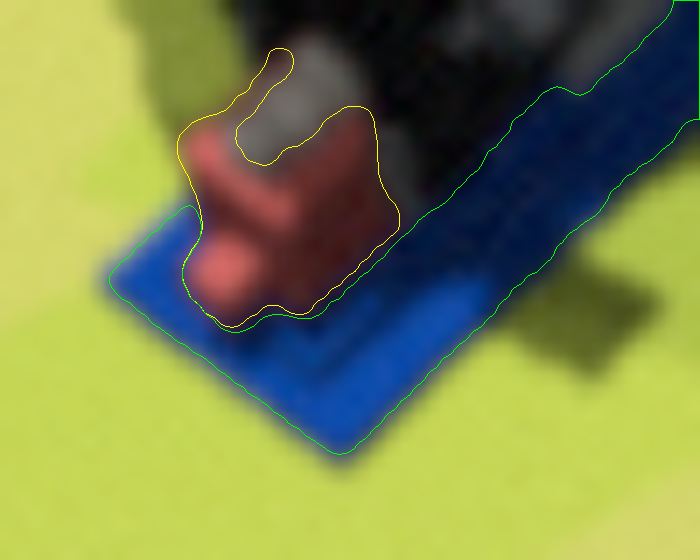

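Same-camera comparison: the scene view shows the carrier about 1.4 mm further along +y and 0.5 mm along +x than where the block hangs. I'll shift by that much and descend gently while watching the force.

Call:
drive_tool(gripper=[0, 0, 0, 0, 0, 0, 0, 0], dp=[[-0.2, 1.2, 0], [0, 0, 2], [0, 0, 2], [0, 0, 2], [0, 0, 2], [0, 0, 2], [0, 0, 0], [0, 0, 0]], twist=[0, 0, 0, 0, 0, 0, 0, 0])

```text
time_s: 7.25
tool_pos: [0.5274, -0.2111, 0.0226]
tcp_rot: [0.16, 0.987, 0.0, -0.0]
ft_force: [0.5, -0.3, -0.9]
grip_width: 0.0292
```

Run:
```python
from h import *
go(.5276,-.2106,.018,-18.45)
im=np.mean([vision.capture('scene').astype(float) for _ in range(2)],0)
cr=cv2.resize(np.clip(im[165:215,225:285]*1.4,0,255).astype(np.uint8)[:,:,::-1],None,fx=11,fy=11,interpolation=cv2.INTER_CUBIC)
cv2.imwrite('pics/s6c.png',cr)
```

```text
t 7.25 pos [ 0.5274 -0.2111  0.0226] yaw -18.44 tilt -1.0000 F [ 0.49 -0.35 -0.89] w 0.0292
twist first 0.01; then dp mm [-0.   0.6  4.6]  dp before twist [-0.   0.6  4.6]
```

View pics/s6c.png

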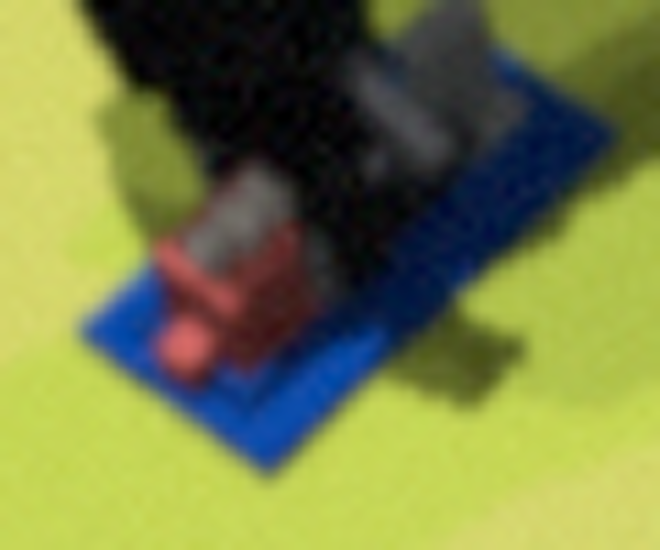

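No contact force with the block bottom about 3.5 mm below the wall tops, so it has entered the pocket. I'll lower the rest.

Call:
drive_tool(gripper=[0, 0, 0, 0, 0, 0, 0], dp=[[0, 0, 1.2], [0, 0, 1.2], [0, 0, 1.2], [0, 0, 1], [0, 0, 0], [0, 0, 0], [0, 0, 0]], twist=[0, 0, 0, 0, 0, 0, 0])

```text
time_s: 7.93
tool_pos: [0.5276, -0.2112, 0.0182]
tcp_rot: [0.16, 0.987, 0.0, 0.0]
ft_force: [0.6, 0.7, -0.2]
grip_width: 0.0293
```

Call:
drive_tool(gripper=[0, 0, 60, 60, 60, 60, 60, 60, 60, 60, 60, 60], dp=[[0, 0, 0.8], [0, 0, 0], [0, 0, 0], [0, 0, 0], [0, 0, 0], [0, 0, 0], [0, 0, 0], [0, 0, -15], [0, 0, -25], [0, 0, -30], [0, 0, -30], [0, 0, 0]], twist=[0, 0, 0, 0, 0, 0, 0, 0, 0, 0, 0, 0])

```text
time_s: 8.93
tool_pos: [0.5302, -0.213, 0.1239]
tcp_rot: [0.16, 0.987, -0.002, 0.004]
ft_force: [1.2, -0.5, -0.4]
grip_width: 0.0513
```

Run:
```python
from h import *
go(.4696,-.1925,.12,-18.45)
im=np.mean([vision.capture('scene').astype(float) for _ in range(3)],0);np.save('I6.npy',im)
cr=cv2.resize(np.clip(im[160:215,225:290]*1.4,0,255).astype(np.uint8)[:,:,::-1],None,fx=11,fy=11,interpolation=cv2.INTER_CUBIC)
cv2.imwrite('pics/s7c.png',cr)
```

```text
t 8.93 pos [ 0.5302 -0.213   0.1239] yaw -18.43 tilt -1.0000 F [ 1.15 -0.54 -0.39] w 0.0513
twist first 0.02; then dp mm [64.   0.2  3.9]  dp before twist [64.   0.3  3.4]
```

View pics/s7c.png

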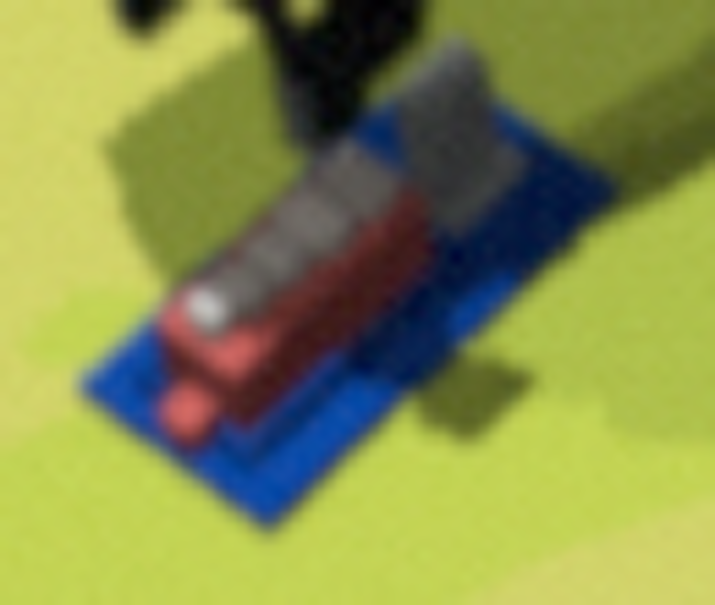

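The block sits in the pocket with its nose over the notch at crop (188,410). I'll move above the handle and check the seating numerically.

Call:
drive_tool(gripper=[60, 60, 60, 60, 60, 60], dp=[[20, 0, 0], [20, 0, 0], [20, 0, 0], [0, 0, 0], [0, 0, 0], [0, 0, 0]], twist=[0, 0, 0, 0, 0, 0])

```text
time_s: 9.58
tool_pos: [0.4707, -0.1922, 0.1166]
tcp_rot: [0.16, 0.987, 0.0, -0.0]
ft_force: [-0.0, -0.8, -0.1]
grip_width: 0.0507
```

Run:
```python
from meas import *
go(.4705,-.1920,.022,-18.45)
im=np.mean([vision.capture('scene').astype(float) for _ in range(3)],0);np.save('I8.npy',im)
k=11;a0,b0=225,160
p=cv2.resize(im[160:215,225:290].astype(np.float32),None,fx=k,fy=k,interpolation=cv2.INTER_CUBIC)
cr=np.clip(p*1.4,0,255).astype(np.uint8)[:,:,::-1].copy()
a=np.radians(-18.45);ex=np.array([np.cos(a),np.sin(a),0]);ey=np.array([-ex[1],ex[0],0])
c=np.array([.5106,-.2045,0])
def mark(X,col):
    u,v=proj('scene',X);cv2.circle(cr,(int((u-a0+.5)*k),int((v-b0+.5)*k)),3,col,1)
for z0,col in((8,(0,255,255)),(16,(255,255,0))):
  for x,y,z in((37,15,36),(37,-15,36),(-37,15,36),(-37,-15,36),(49,6,14),(49,-6,14)): mark(c+ex*(18+x)/1e3+ey*y/1e3+np.array([0,0,(z0+z)/1e3]),col)
for x,y,z in((70,35,8),(70,-35,8),(-70,35,8)): mark(c+ex*x/1e3+ey*y/1e3+np.array([0,0,z/1e3]),(0,255,0))
cv2.imwrite('pics/s8c.png',cr)
```

```text
t 9.58 pos [ 0.4707 -0.1922  0.1166] yaw -18.45 tilt -1.0000 F [-0.01 -0.83 -0.06] w 0.0507
twist first 0.00; then dp mm [ 0.2  0.1 94.6]  dp before twist [ 0.2  0.1 94.6]
```

View pics/s8c.png

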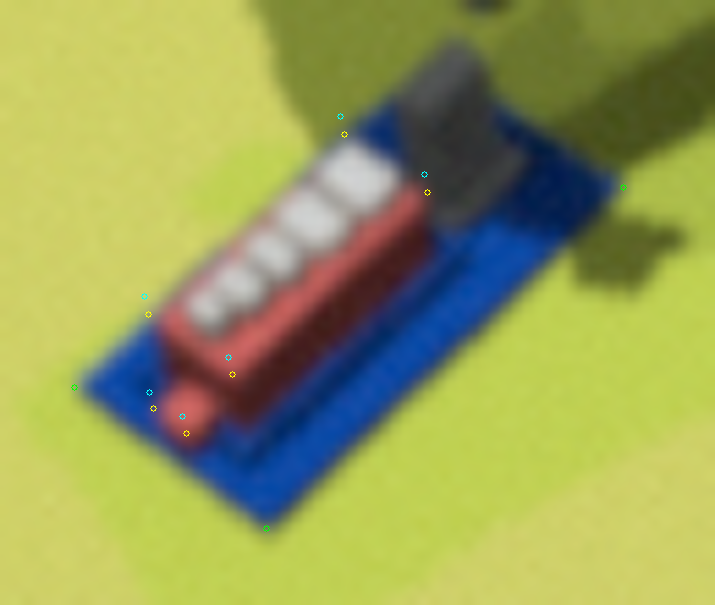

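Seated-height markers (yellow) fit the gum corners, while the 8 mm high ones (cyan) do not, so the block is fully down. Next I'll go down on the handle and pinch firmly.

Call:
drive_tool(gripper=[60, 60, 60, 60, 60, 60, 60, 60, 0, 0, 0, 0, 0, 0, 0, 0, 0, 0], dp=[[0, 0, 16], [0, 0, 16], [0, 0, 16], [0, 0, 16], [0, 0, 16], [0, 0, 14], [0, 0, 0], [0, 0, 0], [0, 0, 0], [0, 0, 0], [0, 0, 0], [0, 0, 0], [0, 0, 0], [0, 0, 0], [0, 0, 0], [0, 0, 0], [0, 0, 0], [0, 0, 0]], twist=[0, 0, 0, 0, 0, 0, 0, 0, 0, 0, 0, 0, 0, 0, 0, 0, 0, 0], force=110)

```text
time_s: 11.23
tool_pos: [0.4714, -0.193, 0.0248]
tcp_rot: [0.16, 0.987, -0.001, 0.001]
ft_force: [-0.7, -0.9, 5.0]
grip_width: 0.0125
```

Run:
```python
from meas import *
go(.4705,-.1920,.1,-18.45)
im=np.mean([vision.capture('scene').astype(float) for _ in range(2)],0)
cv2.imwrite('pics/s9.png',cv2.resize(np.clip(im[140:220,220:310]*1.4,0,255).astype(np.uint8)[:,:,::-1],None,fx=7,fy=7,interpolation=cv2.INTER_CUBIC))
```

```text
t 11.23 pos [ 0.4714 -0.193   0.0248] yaw -18.45 tilt -1.0000 F [-0.7  -0.92  4.96] w 0.0125
twist first 0.00; then dp mm [  1.2   0.7 -75.2]  dp before twist [  1.    0.6 -75.2]
```

View pics/s9.png

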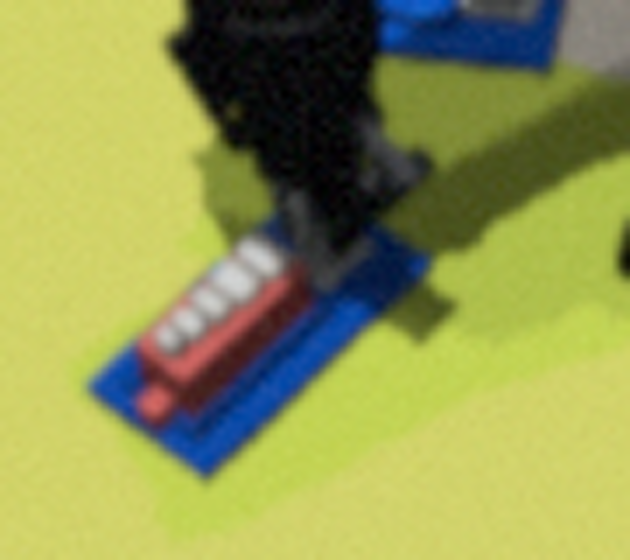

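The handle is pinched, with width 12.5 mm at 110 N. I'll lift it and check for droop.

Call:
drive_tool(gripper=[0, 0, 0, 0, 0, 0, 0, 0, 0, 0], dp=[[0, 0, -4], [0, 0, -8], [0, 0, -14], [0, 0, -18], [0, 0, -18], [0, 0, -14], [0, 0, -6], [0, 0, 0], [0, 0, 0], [0, 0, 0]], twist=[0, 0, 0, 0, 0, 0, 0, 0, 0, 0])

```text
time_s: 12.17
tool_pos: [0.4701, -0.1918, 0.1043]
tcp_rot: [0.16, 0.987, 0.0, -0.001]
ft_force: [-0.1, -0.5, -4.0]
grip_width: 0.013
```

Run:
```python
from meas import *
go(.442,.2581,.107,.93)
s=env.read_state();print(s['ft_torque'])
im=np.mean([vision.capture('scene').astype(float) for _ in range(3)],0);np.save('I10.npy',im)
k=8;a0,b0=220,140
p=cv2.resize(im[140:210,220:310].astype(np.float32),None,fx=k,fy=k,interpolation=cv2.INTER_CUBIC)
cr=np.clip(p*1.4,0,255).astype(np.uint8)[:,:,::-1].copy()
a=np.radians(-18.45);ex=np.array([np.cos(a),np.sin(a),0]);ey=np.array([-ex[1],ex[0],0])
c=s['tool_pos']-np.array([0,0,.0248])+ex*.042
def mark(X,col):
    u,v=proj('scene',X);cv2.circle(cr,(int((u-a0+.5)*k),int((v-b0+.5)*k)),3,col,1);return u,v
for x,y,z in((70,35,8),(70,-35,8),(-70,35,8),(-70,-35,8)): print(mark(c+ex*x/1e3+ey*y/1e3+np.array([0,0,z/1e3]),(0,255,0)))
m=((p[...,2]-p[...,0])>20)&((p[...,2]-p[...,1])>10)
m=m.astype(np.uint8)
cs,_=cv2.findContours(m,cv2.RETR_EXTERNAL,cv2.CHAIN_APPROX_NONE)
for cc in cs:
    if cv2.contourArea(cc)>500: cv2.drawContours(cr,[cc],-1,(0,255,255),1)
cv2.imwrite('pics/s10.png',cr)
```

```text
t 12.17 pos [ 0.4701 -0.1918  0.1043] yaw -18.44 tilt -1.0000 F [-0.08 -0.53 -3.97] w 0.0130
twist first -19.37; then dp mm [ 20.8 450.3  -2.7]  dp before twist [168.9 417.9  -2.2]
[ 0.0608  0.1245 -0.0875]
(np.float64(244.9900548001346), np.float64(191.9824563892101))
(np.float64(226.76104104295607), np.float64(178.81229945499572))
(np.float64(279.05853812927063), np.float64(160.19191462246636))
(np.float64(261.0151231294924), np.float64(148.07470520440214))
```

View pics/s10.png

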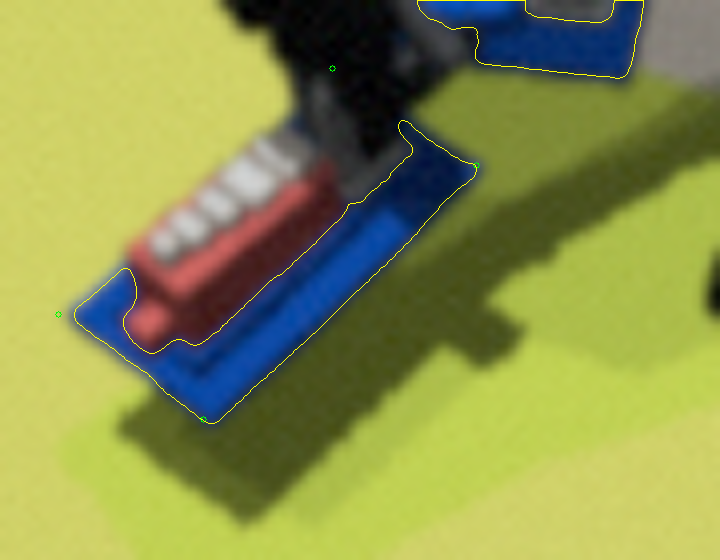

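The carrier is lifted nearly level; the predicted corners fit the mask within about 1–2 px. I'll turn it to the board's direction and carry it over.

Call:
drive_tool(gripper=[0, 0, 0, 0, 0, 0, 0, 0, 0, 0, 0, 0, 0, 0, 0, 0, 0, 0, 0, 0], dp=[[0, 0, 0], [0, 0, 0], [0, 0, 0], [0, 0, 0], [0, 0, 0], [0, 0, 0], [1, 10, 0], [1.5, 22, 0], [1.5, 31, 0], [1.5, 33, 0], [1.5, 33, 0], [1.5, 33, 0], [1.5, 33, 0], [1.5, 33, 0], [1.5, 33, 0], [1.5, 33, 0], [1.5, 33, 0], [1.5, 33, 0], [1.5, 33, 0], [1.5, 30, 0]], twist=[-2, -4, -5, -5, -3.37, 0, 0, 0, 0, 0, 0, 0, 0, 0, 0, 0, 0, 0, 0, 0])

```text
time_s: 13.98
tool_pos: [0.4421, 0.2327, 0.1053]
tcp_rot: [-0.007, 1.0, 0.0, -0.0]
ft_force: [0.6, 0.0, -3.6]
grip_width: 0.0126
```

Run:
```python
from meas import *
go(.442,.2581,.100,.93)
```

```text
t 13.98 pos [0.4421 0.2327 0.1053] yaw 0.84 tilt -1.0000 F [ 0.62  0.01 -3.61] w 0.0126
twist first -0.09; then dp mm [-0.3 25.4  5.3]  dp before twist [-0.3 25.4  5.3]
```

Call:
drive_tool(gripper=[0, 0, 0, 0, 0, 0, 0, 0], dp=[[0, 15, 0], [0, 10, 0], [0, 0, 10], [0, 0, 20], [0, 0, 18], [0, 0, 0], [0, 0, 0], [0, 0, 0]], twist=[0, 0, 0, 0, 0, 0, 0, 0])

```text
time_s: 14.65
tool_pos: [0.4432, 0.2549, 0.0581]
tcp_rot: [-0.007, 1.0, 0.0, 0.0]
ft_force: [-0.2, -0.2, -2.4]
grip_width: 0.0125
```

Run:
```python
from meas import *
go(.442,.2581,.0448,.93)
s=env.read_state()
im=np.mean([vision.capture('scene').astype(float) for _ in range(4)],0);np.save('I11.npy',im)
k=6;a0,b0=350,185
p=cv2.resize(im[185:300,350:460].astype(np.float32),None,fx=5,fy=5,interpolation=cv2.INTER_CUBIC)
k=5
cr=np.clip(p*1.2,0,255).astype(np.uint8)[:,:,::-1].copy()
a=np.radians(.93);ex=np.array([np.cos(a),np.sin(a),0]);ey=np.array([-ex[1],ex[0],0])
c=s['tool_pos']-np.array([0,0,.0248])+ex*.042
def mark(X,col):
    u,v=proj('scene',X);cv2.circle(cr,(int((u-a0+.5)*k),int((v-b0+.5)*k)),2,col,1);return u,v
for x,y,z in((70,35,8),(70,-35,8),(-70,35,8),(-70,-35,8)): print(mark(c+ex*x/1e3+ey*y/1e3+np.array([0,0,z/1e3]),(0,255,0)))
m=((p[...,2]-p[...,0])>20).astype(np.uint8)
cs,_=cv2.findContours(m,cv2.RETR_EXTERNAL,cv2.CHAIN_APPROX_NONE);cc=max(cs,key=cv2.contourArea)
q=(cv2.approxPolyN(cv2.convexHull(cc),4).reshape(-1,2)+.5)/k+np.array([a0,b0])-.5;print(q.tolist())
print([ray('scene',*x,s['tool_pos'][2]-.0248+.008)[:2].round(4).tolist() for x in q])
cv2.drawContours(cr,[cc],-1,(0,255,255),1)
cv2.imwrite('pics/s11.png',cr)
```

```text
t 14.65 pos [0.4432 0.2549 0.0581] yaw 0.86 tilt -1.0000 F [-0.23 -0.23 -2.39] w 0.0125
twist first -0.07; then dp mm [ 1.1  3.2 13.3]  dp before twist [ 1.1  3.2 13.3]
(np.float64(417.9315918500526), np.float64(245.1110531598583))
(np.float64(392.53528967508225), np.float64(237.35853727702585))
(np.float64(429.8249109598898), np.float64(203.2671478718456))
(np.float64(405.6015366457377), np.float64(196.27444875476502))
[[431.0, 203.2], [418.4, 246.4], [392.2, 238.2], [405.4, 196.2]]
[[0.4132, 0.2925], [0.5579, 0.2939], [0.5585, 0.2216], [0.4157, 0.2188]]
```

View pics/s11.png

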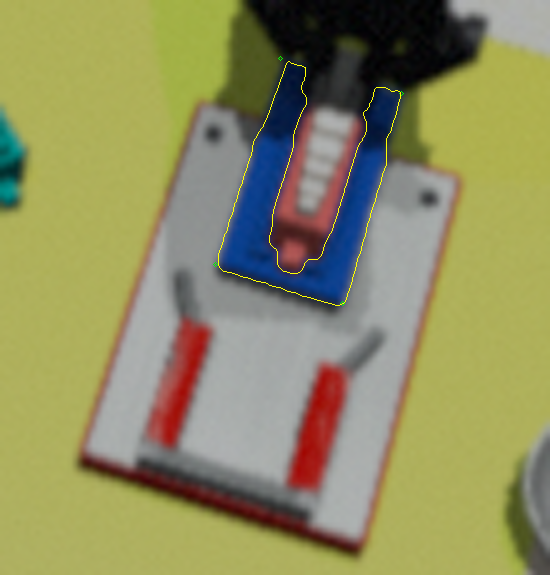

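Scene camera bias here is about +1.1 mm in y, from carrier seen against tool. Corrected board origin is about (0.5586, 0.259) at 0.93°, which agrees with the top view. I'll shift +2.2 mm in y and lower onto the slab.

Call:
drive_tool(gripper=[0, 0, 0, 0, 0, 0, 0, 0, 0], dp=[[0, 2.2, 0], [0, 0, 5], [0, 0, 4], [0, 0, 2], [0, 0, 1], [0, 0, 1], [0, 0, 0], [0, 0, 0], [0, 0, 0]], twist=[-0.07, 0, 0, 0, 0, 0, 0, 0, 0])

```text
time_s: 15.6
tool_pos: [0.4428, 0.2576, 0.0448]
tcp_rot: [-0.009, 1.0, 0.0, 0.0]
ft_force: [-5.0, -1.0, 4.9]
grip_width: 0.0125
```

Run:
```python
from meas import *
go(.5516,.2589,.0448,.93); print(env.read_state()['ft_torque'])
```

```text
t 15.60 pos [0.4428 0.2576 0.0448] yaw 1.01 tilt -1.0000 F [-5.02 -1.04  4.87] w 0.0125
twist first 0.08; then dp mm [-108.8   -0.5   -0. ]  dp before twist [-108.8   -0.7   -0. ]
[-0.2437  0.7725 -0.076 ]
```

Call:
drive_tool(gripper=[0, 0, 0, 0, 0, 0, 0, 0, 0, 0, 0], dp=[[-1, -0.3, -0.5], [-4, 0, 0], [-6, 0, 0], [-6, 0, 0], [-6, 0, 0], [-6, 0, 0], [-6, 0, 0], [-4, 0, 0], [0, 0, 0], [0, 0, 0], [0, 0, 0]], twist=[0.08, 0, 0, 0, 0, 0, 0, 0, 0, 0, 0])

```text
time_s: 16.52
tool_pos: [0.4819, 0.2579, 0.0449]
tcp_rot: [-0.008, 1.0, -0.0, 0.0]
ft_force: [1.1, 1.3, -2.1]
grip_width: 0.0125
```

Run:
```python
from meas import *
go(.5516,.2589,.0448,.93); print(env.read_state()['ft_torque'])
im=np.mean([vision.capture('scene').astype(float) for _ in range(3)],0)
cv2.imwrite('pics/s12.png',cv2.resize(np.clip(im[195:300,360:450]*1.3,0,255).astype(np.uint8)[:,:,::-1],None,fx=5.6,fy=5.6,interpolation=cv2.INTER_CUBIC))
```

```text
t 16.52 pos [0.4819 0.2579 0.0449] yaw 0.92 tilt -1.0000 F [ 1.07  1.27 -2.09] w 0.0125
twist first -0.01; then dp mm [-69.7  -0.1   0.1]  dp before twist [-69.7  -0.1   0.1]
[ 0.0213 -0.1993 -0.0581]
```

View pics/s12.png

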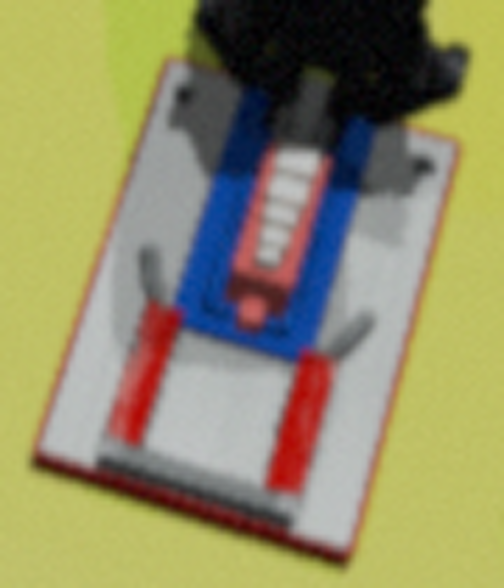

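The carrier is centred at the mouth: front corners are at crop (178,308) and (308,357), just at the lips, with low forces. I'll continue.

Call:
drive_tool(gripper=[0, 0, 0, 0, 0, 0, 0, 0], dp=[[-2, 0, 0], [-4, 0, 0], [-5, 0, 0], [-5, 0, 0], [-4, 0, 0], [0, 0, 0], [0, 0, 0], [0, 0, 0]], twist=[0, 0, 0, 0, 0, 0, 0, 0])

```text
time_s: 17.33
tool_pos: [0.502, 0.2582, 0.0449]
tcp_rot: [-0.008, 1.0, -0.0, 0.0]
ft_force: [-0.0, 0.6, -2.0]
grip_width: 0.0129
```

Run:
```python
from meas import *
go(.5516,.2589,.0448,.93); print(env.read_state()['ft_torque'])
im=np.mean([vision.capture('scene').astype(float) for _ in range(2)],0)
cv2.imwrite('pics/s13.png',cv2.resize(np.clip(im[195:300,360:450]*1.3,0,255).astype(np.uint8)[:,:,::-1],None,fx=5.6,fy=5.6,interpolation=cv2.INTER_CUBIC))
```

```text
t 17.33 pos [0.502  0.2582 0.0449] yaw 0.92 tilt -1.0000 F [-0.04  0.57 -1.99] w 0.0129
twist first -0.01; then dp mm [-49.6  -0.1   0.1]  dp before twist [-49.6  -0.1   0.1]
[-0.0187 -0.1636  0.0179]
```

View pics/s13.png

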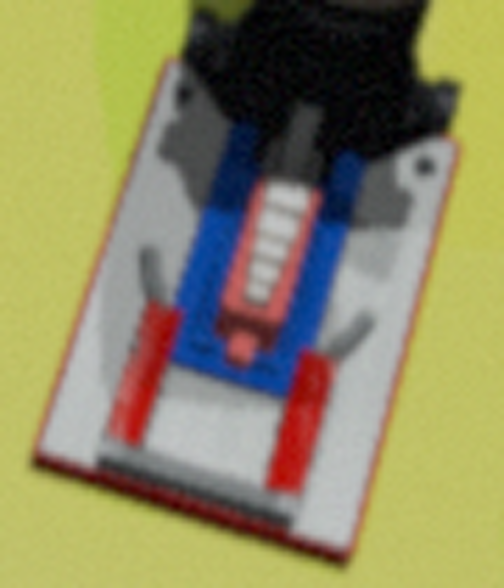

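The plate's front has gone under the lips, which stay fully red over the blue, and forces are near zero. On to just short of the stop.

Call:
drive_tool(gripper=[0, 0, 0, 0, 0, 0, 0, 0, 0, 0, 0, 0], dp=[[-2, 0, 0], [-5, 0, 0], [-6, 0, 0], [-6, 0, 0], [-6, 0, 0], [-6, 0, 0], [-6, 0, 0], [-4, 0, 0], [-3, 0, 0], [0, 0, 0], [0, 0, 0], [0, 0, 0]], twist=[0, 0, 0, 0, 0, 0, 0, 0, 0, 0, 0, 0])

```text
time_s: 18.43
tool_pos: [0.5458, 0.259, 0.045]
tcp_rot: [-0.008, 1.0, 0.0, 0.0]
ft_force: [0.4, 0.3, -3.3]
grip_width: 0.0124
```

Call:
drive_tool(gripper=[0, 0, 0, 0, 0, 0], dp=[[-1, 0, 0], [-1, 0, 0], [-1, 0, 0], [-1, 0, 0], [0, 0, 0], [0, 0, 0]], twist=[0, 0, 0, 0, 0, 0])

```text
time_s: 18.93
tool_pos: [0.55, 0.259, 0.0449]
tcp_rot: [-0.008, 1.0, 0.0, 0.0]
ft_force: [0.4, -0.3, -2.2]
grip_width: 0.0123
```

Call:
drive_tool(gripper=[0, 0, 0, 0, 0], dp=[[-1, 0, 0], [-1, 0, 0], [0, 0, 0], [0, 0, 0], [0, 0, 0]], twist=[0, 0, 0, 0, 0])

```text
time_s: 19.35
tool_pos: [0.552, 0.259, 0.0449]
tcp_rot: [-0.008, 1.0, 0.0, 0.0]
ft_force: [1.3, 0.3, -2.5]
grip_width: 0.0125
```

Call:
drive_tool(gripper=[0, 0, 0, 0, 0], dp=[[-1, 0, 0], [-1, 0, 0], [0, 0, 0], [0, 0, 0], [0, 0, 0]], twist=[0, 0, 0, 0, 0])

```text
time_s: 19.77
tool_pos: [0.5536, 0.259, 0.0449]
tcp_rot: [-0.008, 1.0, -0.0, -0.0]
ft_force: [-2.4, -0.9, -1.2]
grip_width: 0.0124
```

Call:
drive_tool(gripper=[0, 0, 0, 0, 0], dp=[[-1, 0, 0], [-1, 0, 0], [0, 0, 0], [0, 0, 0], [0, 0, 0]], twist=[0, 0, 0, 0, 0])

```text
time_s: 20.18
tool_pos: [0.5537, 0.259, 0.0448]
tcp_rot: [-0.008, 1.0, -0.0, -0.002]
ft_force: [-13.4, -1.8, 6.6]
grip_width: 0.0128
```

Run:
```python
from meas import *
go(.5516,.2589,.0448,.93); print(env.read_state()['ft_torque'])
im=np.mean([vision.capture('scene').astype(float) for _ in range(4)],0);np.save('I14.npy',im)
cv2.imwrite('pics/s14.png',cv2.resize(np.clip(im[225:300,360:440]*1.3,0,255).astype(np.uint8)[:,:,::-1],None,fx=8,fy=8,interpolation=cv2.INTER_CUBIC))
```

```text
t 20.18 pos [0.5537 0.259  0.0448] yaw 0.95 tilt -1.0000 F [-13.36  -1.8    6.61] w 0.0128
twist first 0.02; then dp mm [ 2.1 -0.1  0. ]  dp before twist [ 2.1 -0.1  0. ]
[-0.4347  2.2481 -0.0018]
```

View pics/s14.png

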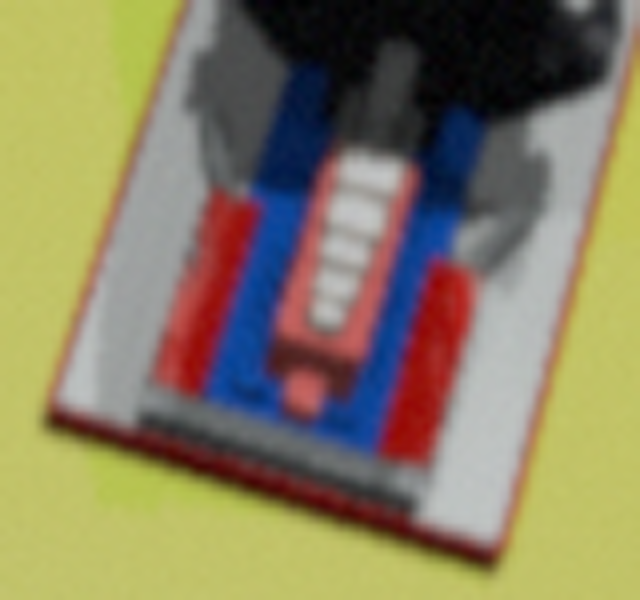

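The carrier is home: motion stopped with 13 N against the stop, and the blue plate reaches the grey stop under both red lips. I'll relax, release and lift away.

Call:
drive_tool(gripper=[0, 0, 50, 50, 50, 50, 50, 50, 50, 50, 50, 50, 50, 50, 50], dp=[[1.3, 0, 0], [0, 0, 0], [0, 0, 0], [0, 0, 0], [0, 0, 0], [0, 0, 0], [0, 0, 0], [0, 0, -8], [0, 0, -20], [0, 0, -30], [0, 0, -30], [0, 0, -30], [20, 0, -30], [20, 0, 0], [0, 0, 0]], twist=[0, 0, 0, 0, 0, 0, 0, 0, 0, 0, 0, 0, 0, 0, 0])

```text
time_s: 21.63
tool_pos: [0.5134, 0.2591, 0.1963]
tcp_rot: [-0.009, 1.0, 0.001, 0.002]
ft_force: [-0.2, 0.4, 0.3]
grip_width: 0.0426
```

Call:
drive_tool(gripper=[50, 50, 50, 50, 50, 50, 50, 50, 50, 50, 50, 50], dp=[[0, -25, 0], [0, -30, 0], [0, -30, 0], [0, -30, 0], [0, -30, 0], [0, -30, 0], [0, -30, 0], [0, -30, 0], [0, -30, 0], [0, -25, 0], [0, 0, 0], [0, 0, 0]], twist=[0, 0, 0, 0, 0, 0, 0, 0, 0, 0, 0, 0])

```text
time_s: 22.63
tool_pos: [0.5192, -0.0328, 0.1927]
tcp_rot: [-0.007, 1.0, 0.0, -0.0]
ft_force: [-0.4, 0.0, -0.2]
grip_width: 0.0431
```

Run:
```python
from meas import *
I={n:np.mean([vision.capture(n).astype(float) for _ in range(4)],0) for n in('scene','top')}
np.savez('I15.npz',**I)
s=env.read_state();print(s['time_s'],s['tool_pos'],s['ft_force'])
o=[]
k=4.5
for n,(a,b) in(('scene',(358,205)),('top',(205,150))):
    p=cv2.resize(np.clip(I[n][b:b+95,a:a+85]*1.3,0,255).astype(np.uint8)[:,:,::-1],None,fx=k,fy=k,interpolation=cv2.INTER_CUBIC);o.append(p)
cv2.imwrite('pics/s15.png',np.hstack(o))
cv2.imwrite('pics/top15.png',I['top'].astype(np.uint8)[:,:,::-1])
```

```text
23.0333 [ 0.5192 -0.0309  0.1929] [-0.6067  0.4072  0.4316]
```

View pics/s15.png

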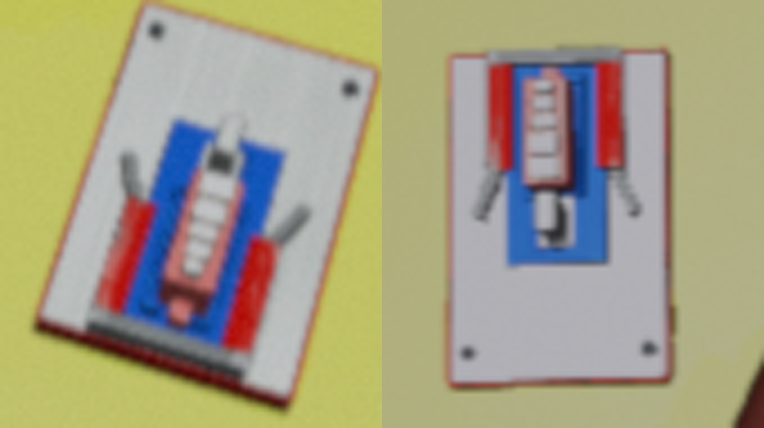

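View pics/top15.png

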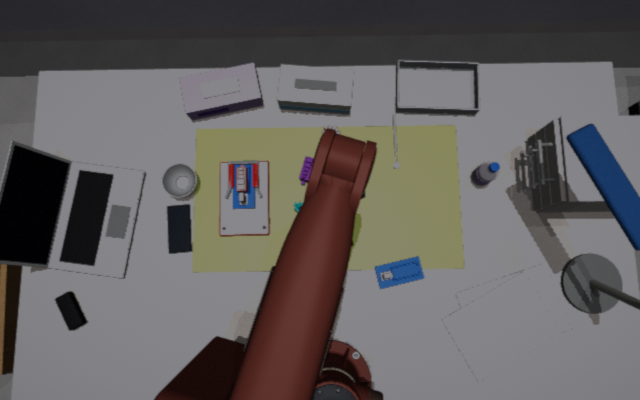

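Both views show the carrier under the lips against the stop and the block upright in its pocket. I'll do a numeric check of the rear edge and the block's place.

Run:
```python
from meas import *
I=np.load('I15.npz');k=8
F={'scene':(.5596,.2603),'top':(.5587,.2583)}
a_=np.radians(.93);ex=np.array([np.cos(a_),np.sin(a_)]);ey=np.array([-ex[1],ex[0]])
for n,(a,b,c,d) in(('scene',(380,225,425,290)),('top',(222,158,262,215))):
    p=cv2.resize(I[n][b:d,a:c].astype(np.float32),None,fx=k,fy=k,interpolation=cv2.INTER_CUBIC)
    m=((p[...,2]-p[...,0])>15).astype(np.uint8)
    cs,_=cv2.findContours(m,cv2.RETR_EXTERNAL,cv2.CHAIN_APPROX_NONE)
    P=np.vstack([x.reshape(-1,2) for x in cs if cv2.contourArea(x)>60]);P=(P+.5)/k+np.array([a,b])-.5
    W=np.array([ray(n,*x,.028)[:2] for x in P])-F[n];f=np.c_[W@ex,W@ey]*1000
    r=f[f[:,0]<0]
    print(n,'carrier rear x %.1f (want -35), y range %.1f..%.1f front %.1f'%(np.percentile(f[:,0],1),np.percentile(r[:,1],2),np.percentile(r[:,1],98),f[:,0].max()))
    g=((p[...,0]-p[...,1]>9)&(p[...,0]-p[...,1]<62)&(p[...,1]>25)).astype(np.uint8)
    cs,_=cv2.findContours(g,cv2.RETR_EXTERNAL,cv2.CHAIN_APPROX_NONE)
    c0=max(cs,key=lambda x:cv2.contourArea(x));P=(c0.reshape(-1,2)+.5)/k+np.array([a,b])-.5
    W=np.array([ray(n,*x,.064)[:2] for x in P])-F[n];f=np.c_[W@ex,W@ey]*1000
    print(n,'gum at top height: x %.1f..%.1f  y %.1f..%.1f (want 16..90, -15..15)'%(f[:,0].min(),f[:,0].max(),f[:,1].min(),f[:,1].max()))
    X=ray(n,*{'scene':(0,0),'top':(0,0)}[n],.0) if 0 else None
```

```text
scene carrier rear x -37.7 (want -35), y range -36.5..36.6 front 104.3
scene gum at top height: x 12.4..114.5  y -14.7..17.9 (want 16..90, -15..15)Traceback (most recent call last):
  File "<stdin>", line 10, in <module>
  File "h.py", line 6, in ray
    m=vision.camera_model(n);K,R,t=[np.array(m[k]) for k in('mtx','R','t')]
ValueError: time passes only in moves, steps and waits
```

Run:
```python
from meas import *
I=np.load('I15.npz');k=8
n='top';m_=vision.camera_model(n)
def rays(P,z):
    K,R,t=[np.array(m_[q]) for q in('mtx','R','t')];d=(R.T@np.linalg.inv(K)@np.c_[P,np.ones(len(P))].T).T;c=-R.T@t.ravel()
    return (c+d*((z-c[2])/d[:,2])[:,None])[:,:2]
a_=np.radians(.93);ex=np.array([np.cos(a_),np.sin(a_)]);ey=np.array([-ex[1],ex[0]])
a,b,c,d=222,158,262,215
p=cv2.resize(I[n][b:d,a:c].astype(np.float32),None,fx=k,fy=k,interpolation=cv2.INTER_CUBIC)
for name,m,z in(('carrier',(p[...,2]-p[...,0])>15,.028),('gum',(p[...,0]-p[...,1]>9)&(p[...,0]-p[...,1]<62)&(p[...,1]>40),.064)):
    cs,_=cv2.findContours(m.astype(np.uint8),cv2.RETR_EXTERNAL,cv2.CHAIN_APPROX_NONE)
    P=max(cs,key=cv2.contourArea).reshape(-1,2) if name=='gum' else np.vstack([x.reshape(-1,2) for x in cs if cv2.contourArea(x)>60])
    P=(P+.5)/k+np.array([a,b])-.5
    W=rays(P,z)-np.array([.5587,.2583]);f=np.c_[W@ex,W@ey]*1000;r=f[f[:,0]<0]
    print(name,'x %.1f..%.1f y %.1f..%.1f'%(f[:,0].min(),f[:,0].max(),f[:,1].min(),f[:,1].max()), 'rear y' ,r[:,1].min() if len(r) else '',r[:,1].max() if len(r) else '')
v=np.clip(p*1.5,0,255).astype(np.uint8)[...,::-1].copy()
S=I['scene'];q=cv2.resize(np.clip(S[225:290,378:428]*1.5,0,255).astype(np.uint8)[:,:,::-1],None,fx=9,fy=9,interpolation=cv2.INTER_CUBIC)
H=max(v.shape[0],q.shape[0]);cv2.imwrite('pics/s16.png',np.hstack([np.pad(x,((0,H-x.shape[0]),(0,5),(0,0))) for x in(q,v)]))
```

```text
carrier x -37.7..107.2 y -36.4..37.7 rear y -36.23746741378867 36.43609118598136
gum x 11.5..95.8 y -15.3..16.9 rear y
```

View pics/s16.png

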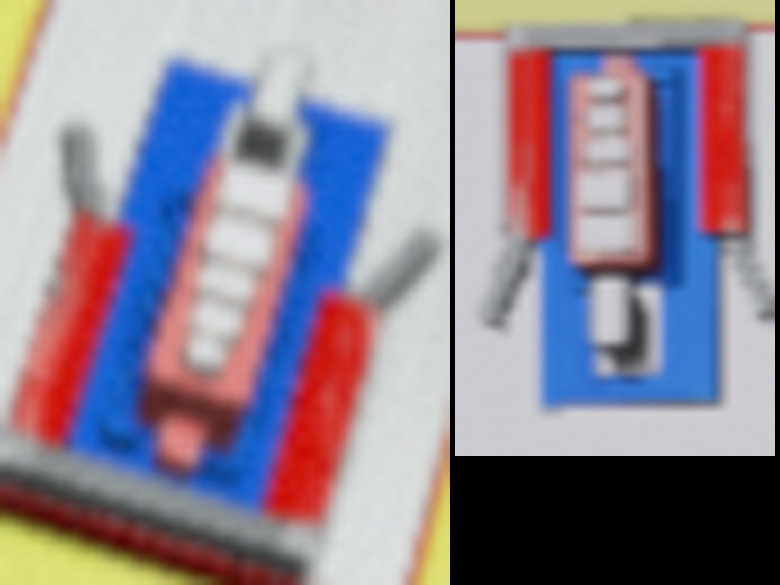

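```bash
python3 -c "
from h import *
s=env.read_state();print(s['time_s'],s['qd'].round(3));print(env.finish_job())"
```

```text
23.0333 [-0.003  0.001 -0.     0.001  0.002 -0.001]
the job is handed in; nothing more can be done
None
```

I put the pink block in the pocket of the farther blue carrier and released it. I then lifted the carrier by its handle, slid it under the red lips until it hit the stop, released it and moved the arm clear. The job was handed in at 23.0 s; the verdict isn't reported.

**Final checks that agreed**
- **Against the stop:** the carrier stopped at about 13 N. In the top view its outline is centred 34.8 mm along the board (35 wanted) and about 0.4 mm off-centre.
- **Block seating:** it went down with no contact force. The scene picture fits the fully-down height, not the 8 mm higher one that resting on the pocket walls would give, and shows the nose in the notch.
- **Bystanders:** those visible in the last top picture are where they started.

**Checks that disagreed or were limited**
- **Cameras:** the scene and top cameras differed by about 2.4 mm at the carrier. Heights measured from both came out about 3 to 8 mm low, so I used the given heights and aligned parts within the scene camera, checked against the tool position.
- **Rear edge:** the carrier's rear edge read −37.7 mm instead of −35, probably because the colour mask spreads about 1.5 mm past the edges.
- **Block position:** the final gum outline was blurred by its side faces, so I have only about 0.8 mm sideways and no exact lengthwise figure.
- **Clicker:** it was hidden behind the arm in the last top picture, so I couldn't confirm it visually. The carrier passed well above it.

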